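# Put two glued books to press under boards and weights

### The arm

A 7-joint arm with a two-finger parallel gripper is mounted at the origin on the work surface. World frame = base frame: x ahead of the robot, y to its left, z up, the work surface at z = 0. Lengths are in m, angles in degrees, forces in N, time in s.
With the tool pointing down it reaches from about 0.425 to 0.875 m from the base axis. Payload 4.7 kg.
Tool frame: the origin (TCP) lies at the very end of the fingers, on their centre line; the grasp point (between the pads) lies 19 mm behind it; z points along the fingers, y is the line along which they close (so a half turn about z gives the same grasp; the last joint's range is limited). The gripper opens to 87 mm and grips with 3 to 60 N. Pads are 19 mm wide; open, the fingers measure 117 mm over their backs; the gripper's body (75 mm by 190 mm) begins 51 mm behind the grasp point.
Start: joints at [69.849, 18.392, -4.016, 83.108, 1.295, 78.541, -3.26], TCP at [0.232, -0.607, 0.223] pointing down, gripper open.
Joint ranges: [-163.93, 163.93], [-17.29, 119.83], [-79.2, 71.16], [3.27, 140.29], [-89.18, 269.18], [5.43, 117.66], [-154.24, 154.24]. Speed limits (degrees/s): [147.25, 147.25, 180, 180, 180, 180, 180].

### API

Orientations are given as [roll, pitch, yaw] about the fixed x, y, z axes, in that order (R = Rz(yaw) Ry(pitch) Rx(roll)).
In Python, from cell import get_obs, read_camera, sign_off, silhouettes gives the robot as it stands.
- The arm moves only by the tool play_rows, never from a script. Its argument "steps" is a list that holds one entry, the list of rows, each a list of 7 numbers: the shift along the tool's x, y, z in m, then the turn, a rotation vector about the tool's x, y, z in rad, then the finger opening in m, from 0 to 0.087. A call has 1 to 12 rows; each row shifts and turns the commanded pose from where the row before left it, along the tool's axes as they then stand; what a row does not reach is not made up. A row lasts 1/10 s, in which the tool goes at most 50 mm and 8.59 degrees, less where a joint would pass 70% of its speed; a pose out of reach is approached as far as the arm can. A call is refused whole if a number of a shift passes 0.05 or a number of a turn 0.15, either way. A call with a gripper value outside its range is refused whole. The fingers move at their own pace and stop on an object; "force" is the grip in N (left out, the last holds). Time passes only in rows, so rows that do not move let the fingers close. It gives the time, the measured TCP pose, the force, the opening and the grip force at its end, in the units of the state.
- get_obs(): the state, without advancing time (a new reading comes with each control period).
- read_camera(name): name is "scene" or "side" or "wrist"; returns a dict with "frame" (420x560x3 uint8, red, green, blue), "intrinsics" (3x3 intrinsics, pixels), "k1" (the pictures are not rectified: a ray, as slopes to the right and down, at radius r is drawn at 1 + k1 r^2 times it, then the intrinsics apply), "view" (4x4, takes a point from world to camera coordinates). Camera axes: x right, y up, looking along -z (the intrinsics and any distortion apply to the point x, -y, -z); pixel columns grow to the right and rows downward; lengths in m; the calibration is good to about 2 mm. A picture is of the moment at which its call begins. There is no depth.
- sign_off(): hands the job in; it is judged then, once.
Trained networks look in the newest picture that a camera, given by its name, has taken for a name from the list of things; names that differ only in an ending like _2 or _b are one class to them, and where a whole thing is asked for, a point or a joint stands for the part that bears it (a point fixed in the world has none). Each returns a list of dicts, best first, with "p" (0 to 1); they miss things now and then, are a little off and sometimes report something else, mostly with a low value. They report only what shows in the picture. A call takes as long as a camera call.
- silhouettes(camera, name): "pixels" (420x560 bool, what is visible of it) and "extent" ([left, top, right, bottom] in pixels, round what is visible of it).
The state is a dict: "time_s": time; "qpos": joint angles; "joint_velocities": joint speeds; "effort": joint torques, N m; "tool_pos": TCP position; "tool_rot": TCP orientation; "force": force on the tool from outside, world axes, zero at the start; "wrist_torque": the same for the moment, N m; "grip_width": finger opening in m; "grasp_force": force on a finger pad.
Only numpy, scipy, OpenCV 4.12 (cv2) and the standard library are available. Lean on these libraries where they do the work, as an engineer would, in place of code of your own. Each camera call takes 0.05 s, during which the arm holds its last target. There are 200 camera calls.

### The job

Put the two freshly glued books to press: lay the long wooden board on the large book and the short board on the small book, each centred on its book and lined up with it. Then stand the weights gently on the boards: on the long board the round knobbed weight centred on the left half and the tall slim weight centred on the right half (left and right as seen from the robot's base), and the square weight in the middle of the short board. Leave the bone folder and the paste pot where they are.

Things in the scene. Friction and masses are not known exactly. Their poses are not given: they have to be found in the camera images.
- large_book: The larger of two closed blue cloth-bound books lying flat on the white bench, spine towards the robot; it sits fast and does not slide. 105 (x) x 170 (y) x 24 mm high. Origin: centre of its underside; its y axis runs along its length and points to the robot's left, z up. It lies on the left or the right side, turned up to 0.25 rad.
- small_book: The smaller blue cloth-bound book, flat on the bench, fixed likewise. 75 (x) x 110 (y) x 16 mm high. Origin: centre of its underside; y along its length, to the robot's left, z up.
- long_board: Long pressing board of pale wood, loose, lying flat on the bench beyond one side of the books: 60 (x) x 160 (y) x 12 mm thick, about 90 g. Origin: centre of its underside; y along its length, z up. Either end may point either way. On the book, its left half is the one towards the book's +y; the halves' centres lie 40 mm from the board's centre.
- short_board: Short pressing board of the same pale wood, loose, lying flat: 60 (x) x 100 (y) x 12 mm thick, about 60 g. Origin: centre of its underside; y along its length, z up. Either end may point either way.
- round_weight: Dark steel disc weight standing on the bench: 56 mm diameter, flat-sided up to 32 mm, then a small knob of 20 mm diameter on a thin neck, top at 50 mm; about 0.6 kg. Can be gripped round the disc. Origin: centre of its underside, z up.
- tall_weight: Bright steel slim upright cylinder weight: 34 mm diameter, 65 mm high (top 4 mm slightly tapered), about 0.45 kg. Origin: centre of its underside, z up.
- square_weight: Dark steel square weight: 44 x 44 mm, 40 mm high, with a bright stud of 18 mm diameter on top (top at 48 mm); about 0.6 kg. Origin: centre of its underside; x and y along its sides, z up.
- bone_folder: Bystander: white bone folder, a flat slip 140 x 20 x 5 mm lying between the books, its length pointing away from the robot. Origin: underside, near its middle. Leave alone.
- paste_pot: Bystander: open metal paste pot, 84 mm across, 50 mm high, on the far side of the bench. Origin: centre of its underside. Leave alone.

How it is judged:
By the outcome, as a careful person would: the job done as asked, in the order asked, and still so for the second after the job is handed in, with the robot touching nothing.
It also fails if it takes over 125 s, if anything falls off the work surface, if the arm or the gripper's body presses on something with over 40 N, if the wrist force passes 120 N, or if a joint passes its speed limit or range.

## Working session

There is one attempt and no reset: what is moved stays moved. The work goes in short steps, Python scripts to look and compute and a tool call to move; the robot and the scene stay as the last step left them, time stands still between calls to the robot, and variables do not carry over. Pictures are saved under pics/ and viewed, at most 14 in all, crops included, and the job is handed in when it is done.

Besides the shell and the picture viewer there is one more tool, called after "Request:" by a JSON object that holds its "name" and its "arguments", one argument or row to a line. play_rows: Moves the arm, as the interface text tells. Its arguments: {"type":"object","properties":{"steps":{"type":"array","items":{"type":"array","items":{"type":"array","items":{"type":"number"}}}},"force":{"type":"number"}},"required":["steps"]}

```bash
mkdir -p pics; ls; python3 - <<'E'
from cell import *
import cv2,numpy as np
o=get_obs();print({k:np.round(v,3).tolist() for k,v in o.items()})
ims=[]
for c in ["scene","side"]:
    r=read_camera(c);cv2.imwrite(f"pics/{c}0.png",r["frame"][...,::-1]);print(c,r["intrinsics"],r["k1"],np.round(r["view"],3).tolist())
    for n in "large_book small_book long_board short_board round_weight tall_weight square_weight bone_folder paste_pot".split():
        print(n,[(round(d["p"],2),np.round(d["extent"]).tolist(),int(d["pixels"].sum())) for d in silhouettes(c,n)])
E
```

```text
pics
{'time_s': 0.0, 'qpos': [69.85, 18.44, -4.015, 83.175, 1.297, 78.54, -3.261], 'joint_velocities': [0.035, -0.065, -0.003, -0.037, -0.035, -0.001, 0.043], 'effort': [0.0, -49.129, -0.404, -31.253, -0.064, 0.044, 0.0], 'tool_pos': [0.232, -0.607, 0.221], 'tool_rot': [-179.89, 0.007, 20.959], 'force': [0.776, -0.065, 1.061], 'wrist_torque': [0.005, 0.009, -0.01], 'grasp_force': 0.0, 'grip_width': 0.087}
scene [[401.299401     0.         272.97908127]
 [  0.         401.299401   212.41891203]
 [  0.           0.           1.        ]] -0.023228791719008733 [[-0.885, 0.465, -0.015, 0.545], [-0.261, -0.469, 0.844, 0.121], [0.385, 0.751, 0.537, -1.362], [0.0, 0.0, 0.0, 1.0]]
large_book [(0.98, [275.0, 172.0, 318.0, 209.0], 1087), (0.39, [280.0, 247.0, 296.0, 273.0], 402)]
small_book [(0.93, [327.0, 225.0, 376.0, 258.0], 894)]
long_board [(0.95, [349.0, 268.0, 413.0, 322.0], 1613)]
short_board [(0.82, [233.0, 161.0, 261.0, 177.0], 290), (0.21, [325.0, 223.0, 376.0, 259.0], 957)]
round_weight [(0.57, [250.0, 214.0, 270.0, 234.0], 342), (0.47, [214.0, 220.0, 240.0, 259.0], 830)]
tall_weig
[... 505 characters left out ...]
[0.0, 0.0, 0.0, 1.0]]
large_book [(0.73, [320.0, 168.0, 383.0, 223.0], 2085)]
small_book [(0.84, [267.0, 251.0, 318.0, 307.0], 1526)]
long_board [(0.73, [187.0, 298.0, 254.0, 373.0], 2262), (0.45, [322.0, 168.0, 382.0, 221.0], 2059)]
short_board [(0.91, [346.0, 129.0, 372.0, 154.0], 455), (0.35, [208.0, 174.0, 242.0, 204.0], 809)]
round_weight [(0.91, [258.0, 188.0, 278.0, 212.0], 407)]
tall_weight [(0.85, [208.0, 230.0, 223.0, 253.0], 328), (0.61, [182.0, 299.0, 255.0, 376.0], 2309)]
square_weight [(0.68, [279.0, 154.0, 296.0, 176.0], 335)]
bone_folder [(0.93, [305.0, 222.0, 356.0, 253.0], 399)]
paste_pot [(0.75, [207.0, 170.0, 242.0, 206.0], 876), (0.29, [347.0, 127.0, 370.0, 156.0], 474)]
```

```bash
cat > h.py <<'E'
from cell import *
import cv2,numpy as np
from scipy.optimize import minimize
box=lambda a,b,h:np.array([[x*a/2,y*b/2,z] for x in(-1,1) for y in(-1,1) for z in(0,h)])
t=np.linspace(0,2*np.pi,40,endpoint=False)
cyl=lambda *rz:np.vstack([np.c_[r*np.cos(t),r*np.sin(t),0*t+z] for r,z in rz])
M={"large_book":[box(.105,.17,.024)],"small_book":[box(.075,.11,.016)],"long_board":[box(.06,.16,.012)],"short_board":[box(.06,.1,.012)],
"round_weight":[cyl((.028,0),(.028,.032)),cyl((.01,.036),(.01,.05)),cyl((.005,.03),(.005,.04))],"tall_weight":[cyl((.017,0),(.017,.061),(.015,.065))],
"square_weight":[box(.044,.044,.04),cyl((.009,.04),(.009,.048))],"bone_folder":[box(.14,.02,.005)],"paste_pot":[cyl((.042,0),(.042,.05))]}
ROUND={"round_weight","tall_weight","paste_pot"}
def proj(r,P):
    c=P@r["view"][:3,:3].T+r["view"][:3,3]; u=np.c_[c[:,0],-c[:,1]]/-c[:,2:]
    u=u*(1+r["k1"]*(u**2).sum(1,keepdims=True)); K=r["intrinsics"]
    return u@K[:2,:2].T+K[:2,2]
def ray(r,px):
    K=r["intrinsics"];d=(np.asarray(px,float)-K[:2,2])/[K[0,0],K[1,1]];u=d.copy()
    for _ in range(10):u=d/(1+r["k1"]*(u@u))
    R=r["view"][:3,:3];return -R.T@r["view"][:3,3],R.T@np.array([u[0],-u[1],-1])
def plane(r,px,z):
    o,d=ray(r,px);return o+d*(z-o[2])/d[2]
S=4
def render(r,n,p,z,shape=(420,560)):
    m=np.zeros((shape[0]*S,shape[1]*S),np.uint8);c,s=np.cos(p[2]),np.sin(p[2])
    for Q in M[n]:
        W=Q@np.array([[c,s,0],[-s,c,0],[0,0,1]])+[p[0],p[1],z]
        cv2.fillConvexPoly(m,cv2.convexHull(((proj(r,W)+.5)*S).astype(np.int32)),1)
    return cv2.resize(m.astype(np.float32),shape[::-1],interpolation=cv2.INTER_AREA)
def fit(n,obs,z=0,yaws=None,p0=None):
    """obs: list of (cam dict, mask). returns x,y,yaw(rad), mean IoU"""
    def f(p):
        v=0
        for r,m in obs:
            q=render(r,n,p,z);v+=1-np.minimum(q,m).sum()/np.maximum(q,m).sum()
        return v/len(obs)
    if p0 is None:
        g=[plane(r,np.argwhere(m)[:,::-1].mean(0),z+M[n][0][:,2].max()/2) for r,m in obs];p0=np.mean(g,0)[:2]
    best=None
    for a in ([0] if n in ROUND else (yaws if yaws is not None else np.arange(-80,91,30)*np.pi/180)):
        sx=np.array([[0,0,0],[.01,0,0],[0,.01,0],[0,0,.25]])+[*p0,a]
        k=minimize(f,[*p0,a],method="Nelder-Mead",options=dict(initial_simplex=sx,xatol=1e-4,fatol=1e-4,maxiter=150))
        if best is None or k.fun<best.fun:best=k
    return best.x,1-best.fun
def look(c,n,r=None):
    r=r or read_camera(c);d=silhouettes(c,n);return (r,d[0]["pixels"].astype(np.float32),d[0]["p"]) if d else None
E
python3 - <<'E'
from h import *
R={c:read_camera(c) for c in("scene","side")}
for n in M:
    ob=[]
    for c in R:
        ds=silhouettes(c,n)
        if ds: ob.append((R[c],ds[0]["pixels"].astype(np.float32)))
    p,i=fit(n,ob)
    ind=[np.round(fit(n,[o],p0=p[:2],yaws=[p[2]])[0],3).tolist() for o in ob]
    print(n,np.round(p[:2],4),round(np.degrees(p[2]),1),"iou",round(i,3),ind)
a=R["scene"]["frame"][130:350,190:440];b=R["side"]["frame"][110:390,160:400]
a=cv2.resize(a,(400,352));b=cv2.resize(b,(400,467))
im=np.zeros((467,800,3),np.uint8);im[:352,:400]=a;im[:,400:]=b
cv2.imwrite("pics/v1.png",im[...,::-1])
E
```

```text
large_book [ 0.4592 -0.1458] -11.2 iou 0.956 [[0.459, -0.146, -0.208], [0.46, -0.146, -0.186]]
small_book [0.4688 0.1605] -1.3 iou 0.954 [[0.47, 0.16, -0.036], [0.468, 0.16, -0.025]]
long_board [0.5381 0.3525] -6.2 iou 0.943 [[0.539, 0.351, -0.103], [0.538, 0.353, -0.107]]
short_board [ 0.5333 -0.3727] 12.9 iou 0.844 [[0.534, -0.373, 0.206], [0.533, -0.372, 0.216]]
round_weight [ 0.6456 -0.0093] 1.9 iou 0.905 [[0.646, -0.009, 0.068], [0.646, -0.009, 0.013]]
tall_weight [0.6715 0.1817] 13.7 iou 0.919 [[0.671, 0.182, 0.128], [0.673, 0.181, 0.009]]
square_weight [ 0.6559 -0.15  ] -76.6 iou 0.918 [[0.656, -0.15, -1.337], [0.656, -0.15, -1.317]]
bone_folder [0.4512 0.0081] 2.3 iou 0.803 [[0.451, 0.008, 0.04], [0.451, 0.007, 0.04]]
paste_pot [0.6245 0.1007] 0.0 iou 0.0 [[0.625, 0.101, 0.0], [0.625, 0.101, 0.0]]
```

View pics/v1.png

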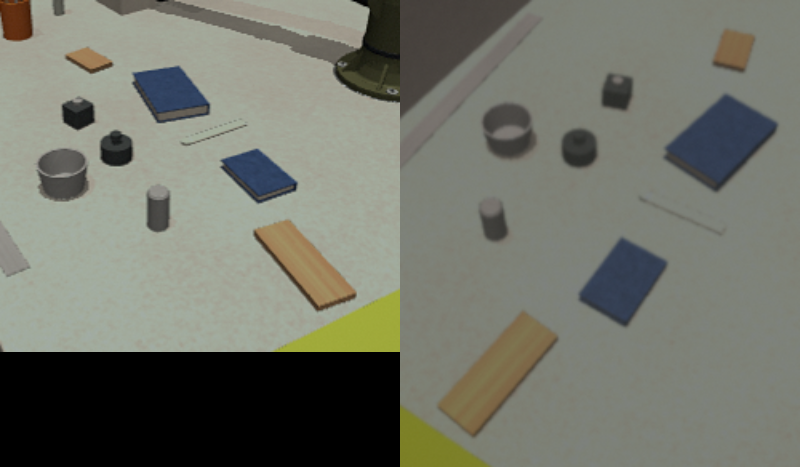

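```bash
cat > plan.py <<'E'
from h import *
from scipy.spatial.transform import Rotation as Ro
import sys
def plan(x,y,z,yaw,n,step=.0005,ang=.002):
    o=get_obs();p=np.array(o["tool_pos"],float);R=Ro.from_euler("xyz",o["tool_rot"],degrees=True)
    T=Ro.from_euler("xyz",[180,0,yaw],degrees=True);rows=[]
    for i in range(n):
        k=n-i;d=R.inv().apply((np.array([x,y,z])-p)/k);d=np.round(d/step)*step
        w=(R.inv()*T).as_rotvec()/k;w=np.round(w/ang)*ang
        rows.append([round(float(v),4)+0. for v in (*d,*w)]);p=p+R.apply(d);R=R*Ro.from_rotvec(w)
    print("from",np.round(o["tool_pos"],4),np.round(o["tool_rot"],2),"F",np.round(o["force"],1),"w",round(o["grip_width"],4),"t",o["time_s"])
    for r in rows:print(r)
if __name__=="__main__":
    a=list(map(float,sys.argv[1:]));plan(*a[:4],int(a[4]))
E
python3 plan.py .42 -.146 .28 78.8 12
```

```text
from [ 0.2325 -0.607   0.2225] [180.     0.    20.96] F [-0.5 -1.4 -0.3] w 0.0873 t 2.0
[0.0285, -0.0305, -0.005, 0.0, 0.0, -0.084]
[0.031, -0.028, -0.005, 0.0, 0.0, -0.084]
[0.033, -0.025, -0.0045, 0.0, 0.0, -0.084]
[0.035, -0.022, -0.005, 0.0, 0.0, -0.084]
[0.0365, -0.0195, -0.0045, 0.0, 0.0, -0.084]
[0.038, -0.016, -0.005, 0.0, 0.0, -0.084]
[0.0395, -0.013, -0.0045, 0.0, 0.0, -0.084]
[0.0405, -0.0095, -0.005, 0.0, 0.0, -0.084]
[0.041, -0.006, -0.0045, 0.0, 0.0, -0.084]
[0.0415, -0.0025, -0.005, 0.0, 0.0, -0.084]
[0.0415, 0.001, -0.0045, 0.0, 0.0, -0.084]
[0.041, 0.004, -0.005, 0.0, 0.0, -0.086]
```

Request:
{"name": "play_rows", "arguments": {
  "steps": [
    [[0.0285, -0.0305, -0.005, 0, 0, -0.084, 0.087], [0.031, -0.028, -0.005, 0, 0, -0.084, 0.087], [0.033, -0.025, -0.005, 0, 0, -0.084, 0.087], [0.035, -0.022, -0.005, 0, 0, -0.084, 0.087], [0.0365, -0.0195, -0.005, 0, 0, -0.084, 0.087], [0.038, -0.016, -0.005, 0, 0, -0.084, 0.087], [0.0395, -0.013, -0.005, 0, 0, -0.084, 0.087], [0.0405, -0.0095, -0.005, 0, 0, -0.084, 0.087], [0.041, -0.006, -0.005, 0, 0, -0.084, 0.087], [0.0415, -0.0025, -0.005, 0, 0, -0.084, 0.087], [0.0415, 0.001, -0.005, 0, 0, -0.084, 0.087], [0.041, 0.004, -0.005, 0, 0, -0.086, 0.087]]
  ]
}}

```text
time_s: 3.2
tool_pos: [0.4203, -0.1441, 0.2831]
tool_rot: [179.9, 0.0, 79.0]
force: [1.2, -1.0, -1.0]
grip_width: 0.0871
grasp_force: 0.0
```

```bash
cat > near.py <<'E'
from h import *
import sys
r=read_camera("wrist");o=get_obs()
print(np.round(o["tool_pos"],4),np.round(o["tool_rot"],2),"cam",np.round(-r["view"][:3,:3].T@r["view"][:3,3],3))
for a in sys.argv[2:]:
    n,_,z=a.partition(":");ds=silhouettes("wrist",n)
    if not ds:print(n,"none");continue
    m=ds[0]["pixels"].astype(np.float32);p,i=fit(n,[(r,m)],z=float(z or 0))
    print(n,round(ds[0]["p"],2),np.round(ds[0]["extent"]),"xy",np.round(p[:2],4),"yaw",round(np.degrees(p[2]),1),"iou",round(i,3))
cv2.imwrite(f"pics/{sys.argv[1]}.png",r["frame"][...,::-1])
E
python3 near.py w1 large_book; python3 plan.py .5 .345 .28 83.8 12
```

```text
[ 0.4235 -0.1363  0.2843] [ 1.7981e+02 -1.5000e-01  7.9800e+01] cam [ 0.435 -0.069  0.446]
large_book 0.66 [259.  83. 360. 238.] xy [ 0.4587 -0.1472] yaw -11.1 iou 0.99
from [ 0.4224 -0.1397  0.2839] [ 1.7983e+02 -3.0000e-02  7.9500e+01] F [-0.2 -0.6  0.1] w 0.0868 t 3.3
[0.041, -0.001, 0.0005, 0.0, 0.0, -0.006]
[0.041, -0.001, 0.0005, 0.0, 0.0, -0.006]
[0.041, -0.0005, 0.0005, 0.0, 0.0, -0.006]
[0.041, 0.0, 0.0005, 0.0, 0.0, -0.006]
[0.041, 0.0, 0.0005, 0.0, 0.0, -0.006]
[0.041, 0.0, 0.0, 0.0, 0.0, -0.006]
[0.041, 0.0005, 0.0005, 0.0, 0.0, -0.006]
[0.041, 0.0005, 0.0, 0.0, 0.0, -0.006]
[0.0405, 0.001, 0.0005, 0.0, 0.0, -0.006]
[0.041, 0.0015, 0.0, 0.0, 0.0, -0.008]
[0.0405, 0.0015, 0.0005, 0.002, 0.0, -0.006]
[0.041, 0.002, 0.0, 0.0, 0.0, -0.008]
```

View pics/w1.png

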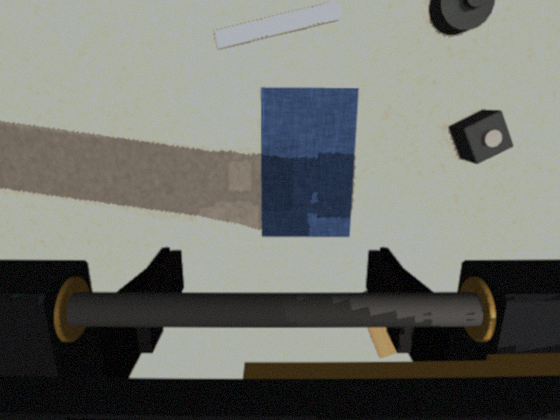

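Request:
{"name": "play_rows", "arguments": {
  "steps": [
    [[0.041, -0.001, 0, 0, 0, -0.006, 0.087], [0.041, -0.001, 0, 0, 0, -0.006, 0.087], [0.041, 0, 0, 0, 0, -0.006, 0.087], [0.041, 0, 0, 0, 0, -0.006, 0.087], [0.041, 0, 0, 0, 0, -0.006, 0.087], [0.041, 0, 0, 0, 0, -0.006, 0.087], [0.035, 0, 0, 0, 0, -0.006, 0.087], [0.02, 0, 0, 0, 0, -0.006, 0.087], [0, 0, 0, 0, 0, 0, 0.087], [0, 0, 0, 0, 0, 0, 0.087], [0, 0, 0, 0, 0, 0, 0.087]]
  ]
}}

```text
time_s: 4.4
tool_pos: [0.4707, 0.1488, 0.2823]
tool_rot: [-180.0, 0.1, 81.4]
force: [-0.8, -0.5, 0.7]
grip_width: 0.0867
grasp_force: 0.0
```

```bash
python3 near.py w2 small_book long_board tall_weight; python3 plan.py .538 .31 .2 83.8 8
```

```text
[0.4707 0.1489 0.2824] [1.80e+02 6.00e-02 8.14e+01] cam [0.483 0.225 0.445]
small_book 0.65 [225. 258. 333. 291.] xy [0.4551 0.0108] yaw -56.3 iou 0.278
long_board 0.6 [283.   2. 340.  52.] xy [0.5378 0.3532] yaw -5.8 iou 0.968
tall_weight 0.87 [428.  99. 485. 133.] xy [0.6701 0.181 ] yaw 4.9 iou 0.934
from [0.4707 0.1497 0.2826] [1.7998e+02 3.0000e-02 8.1460e+01] F [0.7 0.6 0.8] w 0.0871 t 4.6
[0.021, 0.0055, 0.0105, 0.0, 0.0, -0.006]
[0.021, 0.0055, 0.0105, 0.0, 0.0, -0.004]
[0.021, 0.0055, 0.01, 0.0, 0.0, -0.006]
[0.021, 0.0055, 0.0105, 0.0, 0.0, -0.004]
[0.021, 0.006, 0.01, 0.0, 0.0, -0.006]
[0.021, 0.006, 0.0105, 0.0, 0.0, -0.004]
[0.021, 0.006, 0.01, 0.0, 0.0, -0.006]
[0.0205, 0.006, 0.0105, 0.0, 0.0, -0.004]
```

```bash
python3 plan.py .538 .353 .08 84 9
```

```text
from [0.4707 0.1497 0.2826] [1.7998e+02 3.0000e-02 8.1460e+01] F [0.7 0.6 0.8] w 0.0871 t 4.6
[0.0235, 0.004, 0.0225, 0.0, 0.0, -0.004]
[0.0235, 0.004, 0.0225, 0.0, 0.0, -0.006]
[0.0235, 0.0045, 0.0225, 0.0, 0.0, -0.004]
[0.0235, 0.0045, 0.0225, 0.0, 0.0, -0.006]
[0.0235, 0.0045, 0.0225, 0.0, 0.0, -0.004]
[0.0235, 0.0045, 0.0225, 0.0, 0.0, -0.006]
[0.023, 0.0045, 0.0225, 0.0, 0.0, -0.004]
[0.023, 0.005, 0.0225, 0.0, 0.0, -0.006]
[0.0235, 0.005, 0.0225, 0.0, 0.0, -0.004]
```

Request:
{"name": "play_rows", "arguments": {
  "steps": [
    [[0.0235, 0.004, 0.0225, 0, 0, -0.005, 0.087], [0.0235, 0.004, 0.0225, 0, 0, -0.005, 0.087], [0.0235, 0.0045, 0.0225, 0, 0, -0.005, 0.087], [0.0235, 0.0045, 0.0225, 0, 0, -0.005, 0.087], [0.0235, 0.0045, 0.0225, 0, 0, -0.005, 0.087], [0.0235, 0.0045, 0.0225, 0, 0, -0.005, 0.087], [0.023, 0.0045, 0.0225, 0, 0, -0.005, 0.087], [0.023, 0.005, 0.0225, 0, 0, -0.005, 0.087], [0.0235, 0.005, 0.0225, 0, 0, -0.004, 0.087], [0, 0, 0, 0, 0, 0, 0.087], [0, 0, 0, 0, 0, 0, 0.087], [0, 0, 0, 0, 0, 0, 0.087]]
  ]
}}

```text
time_s: 5.8
tool_pos: [0.5381, 0.3536, 0.0809]
tool_rot: [179.9, 0.0, 84.0]
force: [-0.5, 0.5, 0.8]
grip_width: 0.0873
grasp_force: 0.0
```

```bash
python3 near.py w3 long_board; python3 plan.py .538 .353 .003 84 5
```

```text
[0.5383 0.3535 0.0812] [1.7989e+02 1.0000e-02 8.4000e+01] cam [0.546 0.43  0.244]
long_board 0.84 [221.  96. 323. 334.] xy [0.5376 0.3516] yaw -5.8 iou 0.853
from [0.5384 0.3535 0.0813] [179.88  -0.    84.  ] F [1.1 0.2 0.2] w 0.0869 t 5.9
[0.0, 0.0, 0.0155, 0.0, 0.0, 0.0]
[0.0, 0.0, 0.0155, 0.0, 0.0, 0.0]
[0.0, 0.0, 0.016, 0.0, 0.0, 0.0]
[-0.0005, 0.0, 0.0155, 0.002, 0.0, 0.0]
[0.0, -0.0005, 0.016, 0.0, 0.0, 0.0]
```

View pics/w3.png

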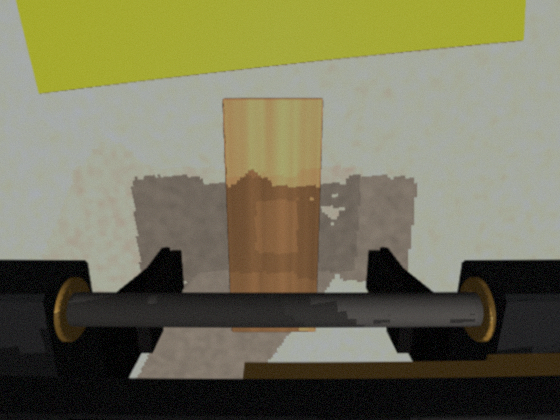

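Request:
{"name": "play_rows", "arguments": {
  "steps": [
    [[0, 0, 0.0155, 0, 0, 0, 0.087], [0, 0, 0.0155, 0, 0, 0, 0.087], [0, 0, 0.0155, 0, 0, 0, 0.087], [0, 0, 0.0155, 0, 0, 0, 0.087], [0, 0, 0.015, 0, 0, 0, 0.087], [0, 0, 0, 0, 0, 0, 0.087], [0, 0, 0, 0, 0, 0, 0.06], [0, 0, 0, 0, 0, 0, 0.05], [0, 0, 0, 0, 0, 0, 0.05], [0, 0, 0, 0, 0, 0, 0.05], [0, 0, 0, 0, 0, 0, 0.05]]
  ],
  "force": 25
}}

```text
time_s: 7.0
tool_pos: [0.5374, 0.3545, 0.003]
tool_rot: [180.0, 0.0, 84.1]
force: [0.3, -0.2, -0.1]
grip_width: 0.06
grasp_force: 25.0
```

```bash
cat > end.py <<'E'
# far edge of the board's top face in the wrist view, as gripped: position along the tool's x from TCP, and edge angle
from h import *
import sys
n,zt=sys.argv[1],float(sys.argv[2]) # height of top face
r=read_camera("wrist");o=get_obs();d=silhouettes("wrist",n)[0];m=d["pixels"]
ys,xs=np.where(m);top=np.percentile([np.where(m[:,c])[0].min() for c in range(int(d["extent"][0])+4,int(d["extent"][2])-3)],[10,50,90])
cols=np.arange(int(d["extent"][0])+6,int(d["extent"][2])-6);y=np.array([np.where(m[:,c])[0].min() for c in cols])
P=np.array([plane(r,(c,v),zt)[:2] for c,v in zip(cols,y)]);mid=P.mean(0)
a=np.degrees(np.arctan2(*(P[-1]-P[0])[::-1]));yw=np.radians(o["tool_rot"][2]);ax=np.array([np.cos(yw),np.sin(yw)]);ay=np.array([np.sin(yw),-np.cos(yw)])
e=mid-np.array(o["tool_pos"][:2]);print(d["extent"],top,"end mid",mid,"along x",e@ax,"along y",e@ay,"edge ang",np.degrees(np.arctan2(*np.polyfit((P-mid)@ay,(P-mid)@ax,1)[:1],1)))
print(np.round(o["tool_pos"],4),np.round(o["tool_rot"],2),o["grip_width"],o["grasp_force"],np.round(o["force"],1))
E
python3 end.py long_board .012; python3 plan.py .538 .353 .1 84 4
```

```text
[198.8, 96.9, 350.8, 362.5] [99. 99. 99.] end mid [0.54552497 0.43107554] along x 0.07701361733397906 along y 0.0002195116260292134 edge ang -0.0440338824353492
[0.5374 0.3545 0.003 ] [179.99   0.    84.1 ] 0.05954887504159608 24.999781250953674 [-0.1  0.6 -0.2]
from [0.5374 0.3545 0.003 ] [180.    0.   84.1] F [-0.3 -0.1 -0.1] w 0.0601 t 7.1
[-0.0005, 0.0, -0.0245, 0.0, 0.0, 0.0]
[-0.0005, 0.0005, -0.024, 0.0, 0.0, 0.0]
[0.0, 0.0, -0.0245, 0.0, 0.0, 0.0]
[-0.0005, 0.0005, -0.024, 0.0, 0.0, 0.002]
```

Request:
{"name": "play_rows", "arguments": {
  "steps": [
    [[0, 0, -0.02, 0, 0, 0, 0.05], [0, 0, -0.025, 0, 0, 0, 0.05], [0, 0, -0.035, 0, 0, 0, 0.05], [0, 0, -0.03, 0, 0, 0, 0.05], [0, 0, -0.01, 0, 0, 0, 0.05], [-0.01, 0, 0, 0, 0, 0, 0.05], [-0.02, 0, 0, 0, 0, 0, 0.05], [-0.03, 0, 0, 0, 0, 0, 0.05]]
  ]
}}

```text
time_s: 7.9
tool_pos: [0.5295, 0.2945, 0.1214]
tool_rot: [-179.9, 0.0, 84.2]
force: [-0.1, -0.2, -0.9]
grip_width: 0.0597
grasp_force: 25.0
```

```bash
python3 plan.py .4594 -.1443 .11 78.9 12
```

```text
from [0.5295 0.2945 0.1214] [-1.7985e+02  4.0000e-02  8.4240e+01] F [-0.1 -0.2 -0.9] w 0.0597 t 7.9
[-0.037, -0.002, 0.001, 0.0, 0.0, 0.008]
[-0.037, -0.002, 0.001, 0.0, 0.0, 0.008]
[-0.037, -0.0015, 0.001, 0.0, 0.0, 0.008]
[-0.037, -0.0015, 0.001, 0.0, 0.0, 0.008]
[-0.037, -0.001, 0.001, 0.0, 0.0, 0.008]
[-0.037, -0.0005, 0.001, 0.0, 0.0, 0.008]
[-0.037, -0.0005, 0.001, 0.0, 0.0, 0.008]
[-0.037, 0.0, 0.001, 0.0, 0.0, 0.008]
[-0.037, 0.0005, 0.001, 0.0, 0.0, 0.008]
[-0.037, 0.0005, 0.001, 0.0, 0.0, 0.008]
[-0.037, 0.001, 0.001, -0.002, 0.0, 0.006]
[-0.037, 0.001, 0.0005, 0.0, 0.0, 0.008]
```

Request:
{"name": "play_rows", "arguments": {
  "steps": [
    [[-0.043, -0.002, 0.001, 0, 0, 0.008, 0.05], [-0.043, -0.002, 0.001, 0, 0, 0.008, 0.05], [-0.043, -0.0015, 0.001, 0, 0, 0.008, 0.05], [-0.043, -0.0015, 0.001, 0, 0, 0.008, 0.05], [-0.043, -0.001, 0.001, 0, 0, 0.008, 0.05], [-0.043, -0.0005, 0.001, 0, 0, 0.008, 0.05], [-0.043, -0.0005, 0.001, 0, 0, 0.008, 0.05], [-0.043, 0, 0.001, 0, 0, 0.008, 0.05], [-0.04, 0.0005, 0.001, 0, 0, 0.008, 0.05], [-0.03, 0.0005, 0.001, 0, 0, 0.008, 0.05], [-0.02, 0.001, 0.001, 0, 0, 0.007, 0.05], [-0.01, 0.001, 0, 0, 0, 0.007, 0.05]]
  ]
}}

```text
time_s: 9.1
tool_pos: [0.4603, -0.1467, 0.1104]
tool_rot: [-179.8, 0.0, 78.4]
force: [0.1, 0.6, -0.9]
grip_width: 0.0595
grasp_force: 25.0
```

Request:
{"name": "play_rows", "arguments": {
  "steps": [
    [[0, 0, 0, 0, 0, 0, 0.05], [0, 0, 0.02, 0, 0, 0, 0.05], [0, 0, 0.02, 0, 0, 0, 0.05], [0, 0, 0.015, 0, 0, 0, 0.05], [0, 0, 0.01, 0, 0, 0, 0.05], [0, 0, 0, 0, 0, 0, 0.05], [0, 0, 0, 0, 0, 0, 0.05]]
  ]
}}

```text
time_s: 9.8
tool_pos: [0.4633, -0.1436, 0.0473]
tool_rot: [180.0, -0.0, 78.8]
force: [0.7, -0.4, -0.4]
grip_width: 0.0597
grasp_force: 25.0
```

```bash
python3 near.py w4 large_book; python3 plan.py .4594 -.1443 .03 78.9 3; ls pics
```

```text
[ 0.4636 -0.1439  0.0477] [1.7994e+02 1.0000e-02 7.8740e+01] cam [ 0.479 -0.069  0.21 ]
large_book 0.67 [155.  86. 378. 365.] xy [ 0.4579 -0.1459] yaw -11.4 iou 0.225
from [ 0.4636 -0.1441  0.0478] [1.7992e+02 2.0000e-02 7.8720e+01] F [ 0.7 -0.5 -0.7] w 0.0601 t 9.9
[-0.0005, -0.0015, 0.006, 0.0, 0.0, -0.002]
[0.0, -0.0015, 0.006, 0.0, 0.0, 0.0]
[-0.0005, -0.001, 0.006, 0.002, 0.0, -0.002]
scene0.png
side0.png
v1.png
w1.png
w2.png
w3.png
w4.png
```

View pics/w4.png

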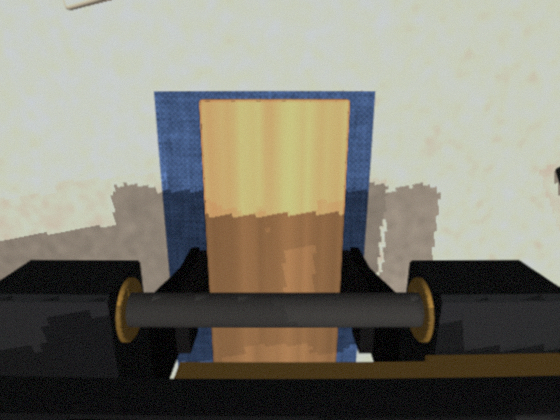

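```bash
python3 - <<'E'
from h import *
r=read_camera("wrist");o=get_obs();yw=np.radians(o["tool_rot"][2]);ax=np.array([np.cos(yw),np.sin(yw)]);ay=np.array([np.sin(yw),-np.cos(yw)]);t=np.array(o["tool_pos"])
def q(px,z):
    e=plane(r,px,z)[:2]-t[:2];return np.round([e@ax*1e3,e@ay*1e3],1)
f=r["frame"].astype(int)
b=f[...,2]-f[...,0]  # blue minus red
for row in(94,150):print(row,"blue",np.where(b[row]>15)[0][[0,-1]],"wood",np.where(b[row]<-40)[0][[0,-1]] if (b[row]<-40).any() else None)
for c in(180,275,360):
    k=np.where(b[:250,c]>15)[0];w=np.where(b[:250,c]<-40)[0];print(c,k[:1],w[:1])
print("book L/R far",q((155,92),.024),q((376,92),.024),"at row150",q((np.where(b[150]>15)[0][0],150),.024),q((np.where(b[150]>15)[0][-1],150),.024))
zt=t[2]+.009
print("board far",q((201,100),zt),q((349,100),zt))
E
```

```text
94 blue [153 373] wood None
150 blue [158 369] wood [202 347]
180 [90] []
275 [90] [99]
360 [90] []
book L/R far [ 80.6 -56.4] [80.6 49.2] at row150 [ 53.  -57.2] [52.9 47.7]
board far [ 76.8 -28.4] [76.9 30.1]
```

Request:
{"name": "play_rows", "arguments": {
  "steps": [
    [[0, -0.0025, 0.005, 0, 0, 0, 0.05], [-0.001, -0.0025, 0.005, 0, 0, 0, 0.05], [0, 0, 0.004, 0, 0, 0, 0.05], [0, 0, 0.003, 0, 0, 0, 0.05], [0, 0, 0.002, 0, 0, 0, 0.05], [0, 0, 0.001, 0, 0, 0, 0.05], [0, 0, 0, 0, 0, 0, 0.05], [0, 0, 0, 0, 0, 0, 0.05]]
  ]
}}

```text
time_s: 10.75
tool_pos: [0.458, -0.1441, 0.0271]
tool_rot: [180.0, 0.0, 78.7]
force: [-1.0, -0.1, -0.6]
grip_width: 0.0595
grasp_force: 25.0
```

Request:
{"name": "play_rows", "arguments": {
  "steps": [
    [[0, 0, 0.0005, 0, 0, 0, 0.05], [0, 0, 0, 0, 0, 0, 0.062], [0, 0, 0, 0, 0, 0, 0.068], [0, 0, 0, 0, 0, 0, 0.075], [0, 0, 0, 0, 0, 0, 0.08], [0, 0, -0.01, 0, 0, 0, 0.08], [0, 0, -0.03, 0, 0, 0, 0.08], [0, 0, -0.04, 0, 0, 0, 0.08], [0, 0, -0.05, 0, 0, 0, 0.08], [0, 0, -0.05, 0, 0, 0, 0.087], [0, 0, 0, 0, 0, 0, 0.087], [0, 0, 0, 0, 0, 0, 0.087]]
  ]
}}

```text
time_s: 11.95
tool_pos: [0.4586, -0.1443, 0.2085]
tool_rot: [179.8, 0.1, 78.7]
force: [-0.5, -0.3, -0.8]
grip_width: 0.0864
grasp_force: 0.0
```

```bash
python3 near.py w5 long_board:0.024 square_weight; python3 plan.py .5333 -.3727 .2 102.9 8
```

```text
[ 0.4576 -0.144   0.2069] [1.7998e+02 5.0000e-02 7.8720e+01] cam [ 0.474 -0.069  0.371]
long_board 0.84 [238. 100. 309. 270.] xy [ 0.4582 -0.1469] yaw -11.3 iou 0.965
square_weight 0.59 [443. 116. 522. 187.] xy [ 0.6555 -0.1505] yaw -73.3 iou 0.958
from [ 0.4568 -0.1437  0.2054] [-1.7987e+02 -3.0000e-02  7.8720e+01] F [-0.2 -0.4 -0.1] w 0.0868 t 12.1
[-0.026, 0.015, 0.0005, 0.0, 0.0, -0.052]
[-0.027, 0.0135, 0.0005, 0.0, 0.0, -0.052]
[-0.0275, 0.012, 0.0005, 0.0, 0.0, -0.052]
[-0.0285, 0.011, 0.0005, 0.0, 0.0, -0.054]
[-0.0285, 0.009, 0.001, 0.0, 0.0, -0.052]
[-0.0295, 0.0075, 0.0005, 0.0, 0.0, -0.054]
[-0.0295, 0.006, 0.001, 0.0, 0.0, -0.052]
[-0.03, 0.005, 0.0005, -0.002, -0.002, -0.054]
```

View pics/w5.png

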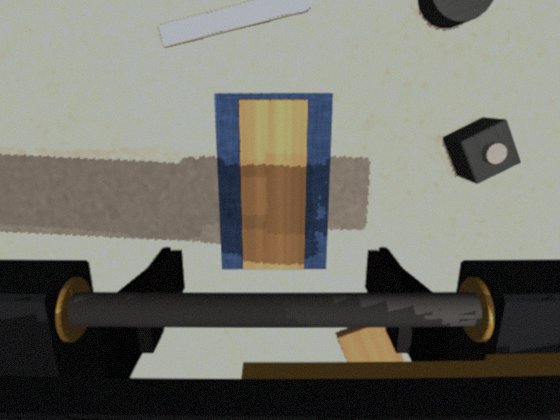

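```bash
python3 plan.py .541 -.407 .2 102.9 8
```

```text
from [ 0.4568 -0.1437  0.2054] [-1.7987e+02 -3.0000e-02  7.8720e+01] F [-0.2 -0.4 -0.1] w 0.0868 t 12.1
[-0.03, 0.017, 0.0005, 0.0, 0.0, -0.052]
[-0.031, 0.015, 0.0005, 0.0, 0.0, -0.052]
[-0.032, 0.0135, 0.0005, 0.0, 0.0, -0.052]
[-0.0325, 0.012, 0.0005, 0.0, 0.0, -0.054]
[-0.033, 0.01, 0.0005, 0.0, 0.0, -0.052]
[-0.0335, 0.0085, 0.001, 0.0, 0.0, -0.054]
[-0.034, 0.0065, 0.0005, 0.0, 0.0, -0.052]
[-0.034, 0.0045, 0.001, -0.002, -0.002, -0.054]
```

Request:
{"name": "play_rows", "arguments": {
  "steps": [
    [[-0.03, 0.017, 0.001, 0, 0, -0.052, 0.087], [-0.031, 0.015, 0.001, 0, 0, -0.052, 0.087], [-0.032, 0.0135, 0, 0, 0, -0.052, 0.087], [-0.0325, 0.012, 0.001, 0, 0, -0.054, 0.087], [-0.033, 0.01, 0, 0, 0, -0.052, 0.087], [-0.0335, 0.0085, 0.001, 0, 0, -0.054, 0.087], [-0.034, 0.0065, 0, 0, 0, -0.052, 0.087], [-0.034, 0.0045, 0.001, 0, 0, -0.054, 0.087], [0, 0, 0, 0, 0, 0, 0.087], [0, 0, 0, 0, 0, 0, 0.087], [0, 0, 0, 0, 0, 0, 0.087], [0, 0, 0, 0, 0, 0, 0.087]]
  ]
}}

```text
time_s: 13.3
tool_pos: [0.5421, -0.4055, 0.2016]
tool_rot: [-180.0, -0.0, 103.0]
force: [-0.4, 0.1, 0.3]
grip_width: 0.0869
grasp_force: 0.0
```

```bash
python3 near.py w6 short_board ; python3 plan.py .5333 -.3727 .06 102.9 5
```

```text
[ 0.542  -0.4058  0.2019] [-1.7999e+02  1.0000e-02  1.0299e+02] cam [ 0.525 -0.331  0.365]
short_board 0.61 [240.  93. 305. 201.] xy [ 0.5321 -0.3753] yaw 11.5 iou 0.984
from [ 0.542  -0.4061  0.202 ] [-1.8000e+02  3.0000e-02  1.0297e+02] F [-0.3  0.4  0.4] w 0.0876 t 13.4
[0.007, 0.0, 0.0285, 0.0, 0.0, 0.0]
[0.007, -0.0005, 0.0285, 0.0, 0.0, 0.0]
[0.007, 0.0, 0.0285, 0.0, 0.0, 0.0]
[0.007, -0.0005, 0.028, 0.0, 0.0, 0.0]
[0.0065, 0.0, 0.0285, 0.0, 0.0, 0.002]
```

```bash
python3 plan.py .532 -.375 .04 101.6 6
```

```text
from [ 0.542  -0.4061  0.202 ] [-1.8000e+02  3.0000e-02  1.0297e+02] F [-0.3  0.4  0.4] w 0.0876 t 13.4
[0.0055, -0.0005, 0.027, 0.0, 0.0, 0.004]
[0.0055, -0.0005, 0.027, 0.0, 0.0, 0.004]
[0.0055, -0.0005, 0.027, 0.0, 0.0, 0.004]
[0.0055, -0.0005, 0.027, 0.0, 0.0, 0.004]
[0.0055, -0.0005, 0.027, 0.0, 0.0, 0.004]
[0.005, -0.0005, 0.027, 0.0, 0.0, 0.004]
```

Request:
{"name": "play_rows", "arguments": {
  "steps": [
    [[0.0055, -0.0005, 0.027, 0, 0, 0.004, 0.087], [0.0055, -0.0005, 0.027, 0, 0, 0.004, 0.087], [0.0055, -0.0005, 0.027, 0, 0, 0.004, 0.087], [0.0055, -0.0005, 0.027, 0, 0, 0.004, 0.087], [0.0055, -0.0005, 0.027, 0, 0, 0.004, 0.087], [0.005, -0.0005, 0.027, 0, 0, 0.004, 0.087], [0, 0, 0.015, 0, 0, 0, 0.087], [0, 0, 0.015, 0, 0, 0, 0.087], [0, 0, 0.007, 0, 0, 0, 0.087], [0, 0, 0, 0, 0, 0, 0.087], [0, 0, 0, 0, 0, 0, 0.065]]
  ]
}}

```text
time_s: 14.5
tool_pos: [0.5327, -0.3766, 0.0035]
tool_rot: [179.9, 0.1, 101.5]
force: [-0.3, -0.2, -0.4]
grip_width: 0.084
grasp_force: 0.0
```

Request:
{"name": "play_rows", "arguments": {
  "steps": [
    [[0, 0, 0, 0, 0, 0, 0.05], [0, 0, 0, 0, 0, 0, 0.05], [0, 0, 0, 0, 0, 0, 0.05], [0, 0, 0, 0, 0, 0, 0.05], [0, 0, 0, 0, 0, 0, 0.05]]
  ],
  "force": 25
}}

```text
time_s: 15.0
tool_pos: [0.5322, -0.3763, 0.0031]
tool_rot: [180.0, 0.0, 101.5]
force: [-0.3, 0.3, 2.4]
grip_width: 0.0599
grasp_force: 25.0
```

```bash
python3 end.py short_board .012
```

```text
[202.1, 156.6, 347.1, 365.0] [159. 160. 160.] end mid [ 0.5221127  -0.32462496] along x 0.0526984831378566 along y 0.0004293980175715041 edge ang 0.05818347558444988
[ 0.5322 -0.3763  0.0031] [1.7998e+02 4.0000e-02 1.0151e+02] 0.0595107371693326 24.99985009431839 [-0.8  0.5  2.1]
```

Request:
{"name": "play_rows", "arguments": {
  "steps": [
    [[0, 0, -0.02, 0, 0, 0, 0.05], [0, 0, -0.03, 0, 0, 0, 0.05], [0, 0, -0.04, 0, 0, 0, 0.05], [0, 0, -0.04, 0, 0, 0, 0.05], [0, 0, -0.02, 0, 0, 0, 0.05], [0, 0, 0, 0, 0, 0, 0.05]]
  ]
}}

```text
time_s: 15.7
tool_pos: [0.534, -0.3769, 0.1563]
tool_rot: [179.8, 0.3, 101.5]
force: [-0.3, 0.2, -0.2]
grip_width: 0.0596
grasp_force: 25.0
```

```bash
python3 plan.py .469 .09 .16 88.5 12
```

```text
from [ 0.534  -0.3769  0.1563] [179.76   0.28 101.52] F [-0.3  0.2 -0.2] w 0.0596 t 15.7
[0.039, 0.0025, -0.0005, 0.0, 0.0, 0.018]
[0.0395, 0.002, -0.0005, 0.0, 0.0, 0.02]
[0.0395, 0.001, -0.0005, 0.0, 0.0, 0.018]
[0.0395, 0.0, -0.0005, 0.0, 0.0, 0.02]
[0.039, -0.0005, -0.0005, 0.0, 0.0, 0.018]
[0.039, -0.001, -0.0005, 0.0, 0.0, 0.02]
[0.039, -0.002, -0.0005, 0.0, 0.0, 0.018]
[0.039, -0.003, -0.0005, 0.002, 0.0, 0.02]
[0.039, -0.0035, -0.0005, 0.0, 0.002, 0.018]
[0.0395, -0.004, -0.0005, 0.002, 0.0, 0.02]
[0.039, -0.005, -0.0005, 0.0, 0.002, 0.018]
[0.039, -0.006, 0.0, 0.002, 0.0, 0.02]
```

Request:
{"name": "play_rows", "arguments": {
  "steps": [
    [[0.025, 0.0025, 0, 0, 0, 0.019, 0.05], [0.0395, 0.002, 0, 0, 0, 0.019, 0.05], [0.045, 0.001, 0, 0, 0, 0.019, 0.05], [0.045, 0, 0, 0, 0, 0.019, 0.05], [0.045, -0.0005, 0, 0, 0, 0.019, 0.05], [0.045, -0.001, 0, 0, 0, 0.019, 0.05], [0.045, -0.002, 0, 0, 0, 0.019, 0.05], [0.045, -0.003, 0, 0, 0, 0.019, 0.05], [0.045, -0.0035, 0, 0, 0, 0.019, 0.05], [0.04, -0.004, 0, 0, 0, 0.019, 0.05], [0.03, -0.005, 0, 0, 0, 0.019, 0.05], [0.02, -0.006, 0, 0, 0, 0.019, 0.05]]
  ]
}}

```text
time_s: 16.9
tool_pos: [0.464, 0.0929, 0.1512]
tool_rot: [-179.9, -0.0, 88.6]
force: [-0.2, 0.1, -0.1]
grip_width: 0.0599
grasp_force: 25.0
```

Request:
{"name": "play_rows", "arguments": {
  "steps": [
    [[0, 0, 0, 0, 0, 0, 0.05], [0, 0, 0, 0, 0, 0, 0.05], [0, 0, 0, 0, 0, 0, 0.05]]
  ]
}}

```text
time_s: 17.2
tool_pos: [0.4655, 0.0888, 0.1518]
tool_rot: [-179.9, 0.0, 88.3]
force: [0.0, -0.6, -0.9]
grip_width: 0.0593
grasp_force: 25.0
```

```bash
python3 near.py w7 small_book; python3 plan.py .469 .158 .06 88.5 6
```

```text
[0.4656 0.0888 0.152 ] [-1.7995e+02  1.0000e-02  8.8330e+01] cam [0.468 0.165 0.315]
small_book 0.56 [223.  32. 327. 165.] xy [0.4684 0.1595] yaw -2.2 iou 0.869
from [0.4657 0.089  0.1521] [-179.96    0.     88.32] F [ 0.3 -0.  -0.2] w 0.0595 t 17.3
[0.0115, 0.0, 0.0155, 0.0, 0.0, 0.0]
[0.0115, 0.0005, 0.0155, 0.0, 0.0, 0.0]
[0.0115, 0.0, 0.0155, 0.0, 0.0, 0.0]
[0.0115, 0.0005, 0.015, 0.0, 0.0, -0.002]
[0.0115, 0.0, 0.0155, 0.0, 0.0, 0.0]
[0.0115, 0.0005, 0.015, 0.0, 0.0, -0.002]
```

View pics/w7.png

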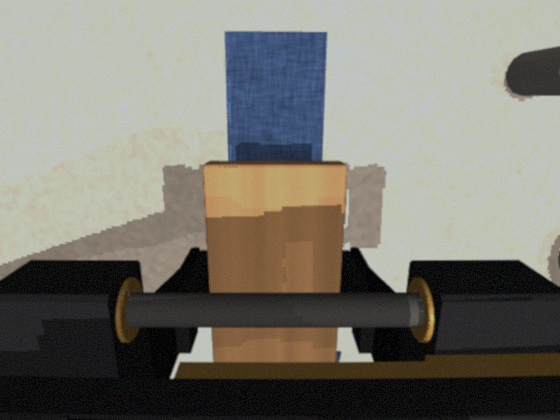

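Request:
{"name": "play_rows", "arguments": {
  "steps": [
    [[0.0115, 0, 0.016, 0, 0, 0, 0.05], [0.0115, 0.0005, 0.016, 0, 0, 0, 0.05], [0.0115, 0, 0.016, 0, 0, 0, 0.05], [0.0115, 0.0005, 0.016, 0, 0, 0, 0.05], [0.0115, 0, 0.016, 0, 0, 0, 0.05], [0.0115, 0.0005, 0.016, 0, 0, 0, 0.05], [0, 0, 0.012, 0, 0, 0, 0.05], [0, 0, 0.008, 0, 0, 0, 0.05], [0, 0, 0, 0, 0, 0, 0.05], [0, 0, 0, 0, 0, 0, 0.05], [0, 0, 0, 0, 0, 0, 0.05]]
  ]
}}

```text
time_s: 18.4
tool_pos: [0.4697, 0.1589, 0.0372]
tool_rot: [179.9, 0.0, 88.4]
force: [-0.7, 0.8, 0.0]
grip_width: 0.0597
grasp_force: 25.0
```

```bash
python3 - <<'E'
from h import *
r=read_camera("wrist");o=get_obs();yw=np.radians(o["tool_rot"][2]);ax=np.array([np.cos(yw),np.sin(yw)]);ay=np.array([np.sin(yw),-np.cos(yw)]);t=np.array(o["tool_pos"])
print(t,o["tool_rot"])
def q(px,z):
    e=plane(r,px,z)[:2]-t[:2];return np.round([e@ax*1e3,e@ay*1e3],1)
f=r["frame"].astype(int);b=f[...,2]-f[...,0]
zt=t[2]+.009
tops=[]
for c in(200,235,275,315,340):
    k=np.where(b[:250,c]>15)[0][:1];w=np.where(b[:250,c]<-40)[0][:1];print(c,k,w,[q((c,v),.016) for v in k],[q((c,v),zt) for v in w]);tops+=list(k)
T=int(np.median(tops))
for row in(T+4,T+25,T+50,T+80):
    B=np.where(b[row]>15)[0];W=np.where(b[row]<-40)[0]
    print(row,B[[0,-1]],q((B[0]-.5,row),.016),q((B[-1]+.5,row),.016),*( [W[[0,-1]],q((W[0]-.5,row),zt),q((W[-1]+.5,row),zt)] if len(W) else []))
cv2.imwrite("pics/w8.png",r["frame"][...,::-1])
E
```

```text
[0.46969088 0.15899041 0.03724075] [1.79915414e+02 1.46581457e-02 8.84055410e+01]
200 [144] [] [array([ 55.8, -35.6])] []
235 [143] [163] [array([ 56.3, -18.5])] [array([ 51.4, -15.6])]
275 [143] [163] [array([56.3,  0.9])] [array([51.4,  0.9])]
315 [144] [163] [array([55.8, 20.4])] [array([51.4, 17.4])]
340 [144] [163] [array([55.8, 32.6])] [array([51.4, 27.7])]
148 [194 348] [ 53.9 -38.9] [53.9 36.9]
169 [196 201] [ 43.5 -38.5] [ 43.5 -35.5] [203 346] [ 48.9 -29.2] [48.9 30.5]
194 [198 202] [ 30.7 -38.2] [ 30.7 -35.7] [204 344] [ 38.3 -29.3] [38.2 30.2]
224 [199 204] [ 14.8 -38.6] [ 14.8 -35.5] [206 343] [ 24.9 -29.2] [24.9 30.5]
```

View pics/w8.png

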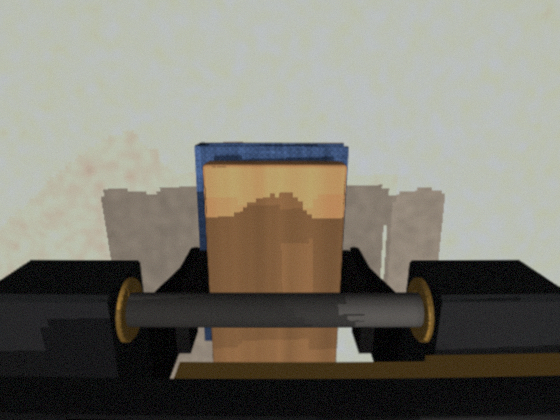

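Request:
{"name": "play_rows", "arguments": {
  "steps": [
    [[0, -0.001, 0.005, 0, 0, 0, 0.05], [0, -0.0005, 0.005, 0, 0, 0, 0.05], [0, 0, 0.004, 0, 0, 0, 0.05], [0, 0, 0.002, 0, 0, 0, 0.05], [0, 0, 0.001, 0, 0, 0, 0.05], [0, 0, 0.0005, 0, 0, 0, 0.05], [0, 0, 0, 0, 0, 0, 0.05], [0, 0, 0, 0, 0, 0, 0.05]]
  ]
}}

```text
time_s: 19.25
tool_pos: [0.4676, 0.1594, 0.0191]
tool_rot: [180.0, -0.0, 88.5]
force: [0.8, 0.6, -1.5]
grip_width: 0.0601
grasp_force: 25.0
```

Request:
{"name": "play_rows", "arguments": {
  "steps": [
    [[0, 0, 0, 0, 0, 0, 0.062], [0, 0, 0, 0, 0, 0, 0.068], [0, 0, 0, 0, 0, 0, 0.075], [0, 0, 0, 0, 0, 0, 0.08], [0, 0, -0.01, 0, 0, 0, 0.08], [0, 0, -0.03, 0, 0, 0, 0.08], [-0.01, 0, -0.04, 0, 0, 0, 0.08], [-0.01, 0, -0.05, 0, 0, 0, 0.08], [-0.01, 0, -0.05, 0, 0, 0, 0.087], [-0.01, 0, 0, 0, 0, 0, 0.087], [0, 0, 0, 0, 0, 0, 0.087], [0, 0, 0, 0, 0, 0, 0.087]]
  ]
}}

```text
time_s: 20.45
tool_pos: [0.4659, 0.1198, 0.1968]
tool_rot: [-180.0, 0.0, 88.4]
force: [-0.6, 0.8, -0.9]
grip_width: 0.0869
grasp_force: 0.0
```

```bash
python3 near.py w9 short_board:0.016 small_book; python3 - <<'E'
from h import *
ob=[]
for c,e in(("scene",(214,220,242,257)),("side",(207,170,242,206))):
    r=read_camera(c);d=[k for k in silhouettes(c,"paste_pot") if abs(k["extent"][0]-e[0])<6]
    if d:ob.append((r,d[0]["pixels"].astype(np.float32)))
for o in ob:print(plane(o[0],np.argwhere(o[1])[:,::-1].mean(0),.025))
print(fit("paste_pot",ob))
E
python3 plan.py .63 -.06 .2 85 8
```

```text
[0.4656 0.1202 0.1963] [-179.91    0.     88.49] cam [0.469 0.196 0.36 ]
short_board none
small_book 0.73 [229.  80. 318. 204.] xy [0.4685 0.1592] yaw -1.8 iou 0.214
[0.75567193 0.01951554 0.025     ]
[0.76438958 0.0192164  0.025     ]
(array([0.75865557, 0.02313317, 0.22714961]), np.float64(0.8211893439292908))
from [0.466  0.1203 0.1966] [-1.7993e+02 -3.0000e-02  8.8520e+01] F [ 0.6 -0.3 -0.5] w 0.087 t 20.8
[-0.022, 0.021, -0.0005, 0.0, 0.0, 0.008]
[-0.022, 0.0215, -0.0005, 0.0, 0.0, 0.008]
[-0.0215, 0.0215, -0.0005, 0.0, 0.0, 0.008]
[-0.0215, 0.0215, -0.0005, 0.0, 0.0, 0.008]
[-0.0215, 0.0215, -0.0005, 0.0, 0.0, 0.008]
[-0.021, 0.022, -0.0005, 0.0, 0.0, 0.008]
[-0.021, 0.022, -0.0005, 0.0, 0.0, 0.006]
[-0.0205, 0.0225, -0.0005, -0.002, 0.0, 0.008]
```

View pics/w9.png

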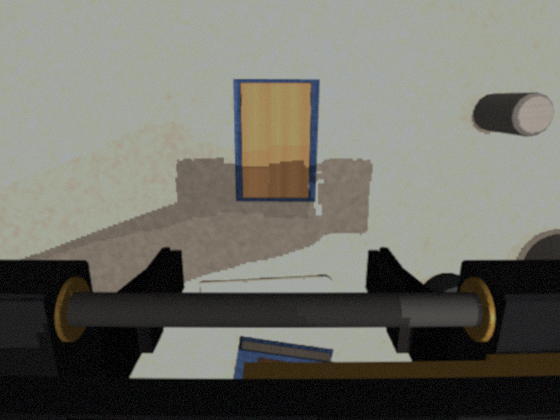

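```bash
python3 plan.py .624 -.036 .19 50 9
```

```text
from [0.466  0.1203 0.1966] [-1.7993e+02 -3.0000e-02  8.8520e+01] F [ 0.6 -0.3 -0.5] w 0.087 t 20.8
[-0.017, 0.018, 0.0005, 0.0, 0.0, 0.074]
[-0.0155, 0.019, 0.0005, 0.0, 0.0, 0.074]
[-0.014, 0.0205, 0.001, 0.0, 0.0, 0.074]
[-0.0125, 0.0215, 0.0005, 0.0, 0.0, 0.076]
[-0.011, 0.022, 0.001, 0.0, 0.0, 0.074]
[-0.009, 0.023, 0.0005, 0.0, 0.0, 0.076]
[-0.0075, 0.0235, 0.001, 0.0, 0.0, 0.074]
[-0.0055, 0.024, 0.0005, 0.0, 0.0, 0.076]
[-0.004, 0.0245, 0.001, -0.002, 0.0, 0.074]
```

Request:
{"name": "play_rows", "arguments": {
  "steps": [
    [[-0.017, 0.018, 0.001, 0, 0, 0.075, 0.08], [-0.0155, 0.019, 0.001, 0, 0, 0.075, 0.08], [-0.014, 0.0205, 0.001, 0, 0, 0.075, 0.08], [-0.0125, 0.0215, 0.001, 0, 0, 0.075, 0.08], [-0.011, 0.022, 0.001, 0, 0, 0.075, 0.08], [-0.009, 0.023, 0.001, 0, 0, 0.075, 0.08], [-0.0075, 0.0235, 0.001, 0, 0, 0.075, 0.08], [-0.0055, 0.024, 0, 0, 0, 0.075, 0.08], [-0.004, 0.0245, 0, 0, 0, 0.074, 0.08], [0, 0, 0, 0, 0, 0, 0.08], [0, 0, 0, 0, 0, 0, 0.08], [0, 0, 0, 0, 0, 0, 0.08]]
  ]
}}

```text
time_s: 22.0
tool_pos: [0.6235, -0.0355, 0.1899]
tool_rot: [-179.9, -0.0, 50.0]
force: [-0.2, -0.2, -0.9]
grip_width: 0.0798
grasp_force: 0.0
```

```bash
python3 near.py w10 round_weight; python3 plan.py .646 -.009 .07 50 5
```

```text
[ 0.6235 -0.0355  0.1901] [-179.97    0.     49.98] cam [0.673 0.023 0.353]
round_weight 0.69 [240. 122. 304. 184.] xy [ 0.645  -0.0098] yaw 7.7 iou 0.947
from [ 0.6236 -0.0357  0.1902] [-1.7999e+02  1.0000e-02  4.9960e+01] F [-0.1  0.4  0.2] w 0.0801 t 22.1
[0.007, 0.0, 0.024, 0.0, 0.0, 0.0]
[0.007, 0.0, 0.024, 0.0, 0.0, 0.0]
[0.007, 0.0, 0.024, 0.0, 0.0, 0.0]
[0.007, 0.0, 0.024, 0.0, 0.0, 0.0]
[0.007, 0.0, 0.024, 0.0, 0.0, 0.0]
```

Request:
{"name": "play_rows", "arguments": {
  "steps": [
    [[0.007, 0, 0.024, 0, 0, 0, 0.08], [0.007, 0, 0.024, 0, 0, 0, 0.08], [0.007, 0, 0.024, 0, 0, 0, 0.08], [0.007, 0, 0.024, 0, 0, 0, 0.08], [0.006, 0, 0.024, 0, 0, 0, 0.08], [0, 0, 0.02, 0, 0, 0, 0.08], [0, 0, 0.02, 0, 0, 0, 0.08], [0, 0, 0.015, 0, 0, 0, 0.08], [0, 0, 0.007, 0, 0, 0, 0.08], [0, 0, 0, 0, 0, 0, 0.08], [0, 0, 0, 0, 0, 0, 0.065]]
  ]
}}

```text
time_s: 23.2
tool_pos: [0.6466, -0.0108, 0.009]
tool_rot: [179.9, -0.0, 49.8]
force: [-0.4, -0.2, 0.2]
grip_width: 0.0769
grasp_force: 0.0
```

Request:
{"name": "play_rows", "arguments": {
  "steps": [
    [[0, 0, 0, 0, 0, 0, 0.045], [0, 0, 0, 0, 0, 0, 0.045], [0, 0, 0, 0, 0, 0, 0.045], [0, 0, 0, 0, 0, 0, 0.045], [0, 0, 0, 0, 0, 0, 0.045]]
  ],
  "force": 40
}}

```text
time_s: 23.7
tool_pos: [0.6457, -0.0102, 0.0087]
tool_rot: [-180.0, 0.0, 49.9]
force: [-3.7, 2.5, 5.8]
grip_width: 0.0541
grasp_force: 40.0
```

Request:
{"name": "play_rows", "arguments": {
  "steps": [
    [[0, 0, -0.02, 0, 0, 0, 0.045], [0, 0, -0.03, 0, 0, 0, 0.045], [0, 0, -0.035, 0, 0, 0, 0.045], [0, 0, -0.03, 0, 0, 0, 0.045], [0, 0, -0.015, 0, 0, 0, 0.045], [0, 0, 0, 0, 0, 0, 0.045]]
  ]
}}

```text
time_s: 24.3
tool_pos: [0.6472, -0.0113, 0.1395]
tool_rot: [179.8, -0.1, 49.8]
force: [0.3, -0.1, -5.8]
grip_width: 0.0543
grasp_force: 40.0
```

```bash
python3 near.py w11 round_weight:0.13; python3 plan.py .466 -.1075 .13 78.8 9
```

```text
[ 0.646  -0.0114  0.1375] [1.7997e+02 2.0000e-02 4.9820e+01] cam [0.697 0.047 0.303]
round_weight 0.93 [206. 210. 340. 352.] xy [ 0.6469 -0.0121] yaw 14.7 iou 0.703
from [ 0.6451 -0.0115  0.1362] [-1.7992e+02  1.1000e-01  4.9820e+01] F [-0.3 -0.2 -5.3] w 0.0542 t 24.4
[-0.021, -0.0085, 0.0005, 0.0, 0.0, -0.056]
[-0.0205, -0.0095, 0.001, 0.0, 0.0, -0.056]
[-0.02, -0.0105, 0.0005, 0.0, 0.0, -0.056]
[-0.0195, -0.0115, 0.001, 0.0, 0.0, -0.056]
[-0.0185, -0.013, 0.0005, 0.0, 0.0, -0.056]
[-0.018, -0.014, 0.001, 0.0, 0.0, -0.056]
[-0.017, -0.0145, 0.0005, 0.0, 0.0, -0.056]
[-0.016, -0.0155, 0.001, -0.002, 0.0, -0.056]
[-0.0155, -0.0165, 0.0005, 0.0, 0.002, -0.058]
```

View pics/w11.png

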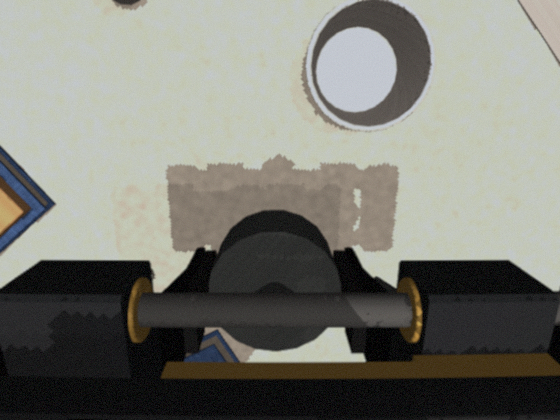

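Request:
{"name": "play_rows", "arguments": {
  "steps": [
    [[-0.015, -0.006, 0, 0, 0, -0.05, 0.045], [-0.022, -0.0095, 0.001, 0, 0, -0.056, 0.045], [-0.022, -0.0105, 0.001, 0, 0, -0.056, 0.045], [-0.022, -0.0115, 0.001, 0, 0, -0.056, 0.045], [-0.0205, -0.013, 0.001, 0, 0, -0.056, 0.045], [-0.0195, -0.015, 0.001, 0, 0, -0.056, 0.045], [-0.017, -0.0155, 0, 0, 0, -0.056, 0.045], [-0.015, -0.0155, 0, 0, 0, -0.056, 0.045], [-0.012, -0.0155, 0, 0, 0, -0.058, 0.045], [0, 0, 0, 0, 0, 0, 0.045], [0, 0, 0, 0, 0, 0, 0.045]]
  ]
}}

```text
time_s: 25.5
tool_pos: [0.4668, -0.1069, 0.1318]
tool_rot: [-179.9, 0.0, 78.4]
force: [0.7, 0.5, -4.4]
grip_width: 0.0538
grasp_force: 40.0
```

```bash
python3 plan.py .466 -.1078 .055 78.8 6
```

```text
from [ 0.4668 -0.1069  0.1318] [-1.7991e+02  1.0000e-02  7.8380e+01] F [ 0.7  0.5 -4.4] w 0.0538 t 25.5
[0.0, 0.0, 0.013, 0.0, 0.0, -0.002]
[0.0, 0.0, 0.013, 0.0, 0.0, -0.002]
[-0.0005, 0.0, 0.0125, 0.0, 0.0, 0.0]
[0.0, 0.0, 0.013, 0.0, 0.0, -0.002]
[-0.0005, -0.0005, 0.0125, 0.0, 0.0, 0.0]
[0.0, 0.0, 0.013, -0.002, 0.0, -0.002]
```

Request:
{"name": "play_rows", "arguments": {
  "steps": [
    [[0, 0, 0.014, 0, 0, 0, 0.045], [0, 0, 0.016, 0, 0, -0.002, 0.045], [-0.0005, 0, 0.016, 0, 0, -0.002, 0.045], [0, 0, 0.014, 0, 0, -0.002, 0.045], [-0.0005, -0.0005, 0.01, 0, 0, 0, 0.045], [0, 0, 0.006, 0, 0, 0, 0.045], [0, 0, 0, 0, 0, 0, 0.045], [0, 0, 0, 0, 0, 0, 0.045]]
  ]
}}

```text
time_s: 26.3
tool_pos: [0.4677, -0.1074, 0.0574]
tool_rot: [180.0, -0.0, 78.8]
force: [0.5, -0.3, -4.6]
grip_width: 0.054
grasp_force: 40.0
```

```bash
python3 near.py w12 round_weight:0.046; python3 plan.py .466 -.1078 .045 78.8 4
```

```text
[ 0.4679 -0.1076  0.0577] [1.7993e+02 1.0000e-02 7.8830e+01] cam [ 0.483 -0.032  0.221]
round_weight 0.71 [207. 209. 340. 352.] xy [ 0.4677 -0.1097] yaw 15.5 iou 0.688
from [ 0.4679 -0.1077  0.0578] [1.7992e+02 3.0000e-02 7.8820e+01] F [ 0.7 -0.6 -3.9] w 0.0544 t 26.4
[0.0, -0.0005, 0.003, 0.0, 0.0, 0.0]
[0.0, -0.0005, 0.0035, 0.0, 0.0, 0.0]
[0.0, -0.0005, 0.003, 0.0, 0.0, 0.0]
[-0.0005, -0.0005, 0.0035, 0.002, 0.0, 0.0]
```

View pics/w12.png

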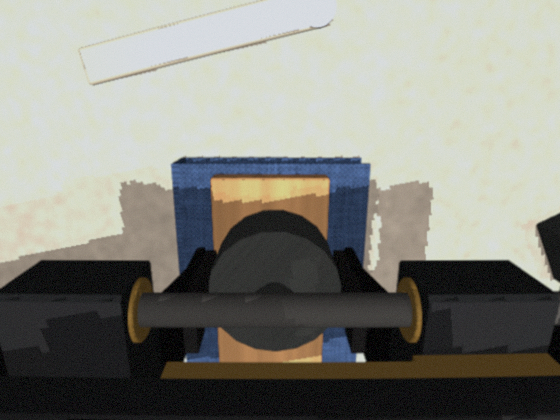

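Request:
{"name": "play_rows", "arguments": {
  "steps": [
    [[0, -0.001, 0.003, 0, 0, 0, 0.045], [0, -0.001, 0.003, 0, 0, 0, 0.045], [0, 0, 0.002, 0, 0, 0, 0.045], [0, 0, 0.0015, 0, 0, 0, 0.045], [0, 0, 0.001, 0, 0, 0, 0.045], [0, 0, 0.001, 0, 0, 0, 0.045], [0, 0, 0, 0, 0, 0, 0.045], [0, 0, 0, 0, 0, 0, 0.045]]
  ]
}}

```text
time_s: 27.2
tool_pos: [0.4653, -0.1071, 0.0456]
tool_rot: [180.0, 0.0, 78.8]
force: [-0.1, 0.4, -5.4]
grip_width: 0.0544
grasp_force: 40.0
```

Request:
{"name": "play_rows", "arguments": {
  "steps": [
    [[0, 0, 0.0005, 0, 0, 0, 0.045], [0, 0, 0.0005, 0, 0, 0, 0.045], [0, 0, 0, 0, 0, 0, 0.045]]
  ]
}}

```text
time_s: 27.5
tool_pos: [0.4653, -0.1072, 0.0447]
tool_rot: [180.0, 0.0, 78.8]
force: [-0.7, -1.1, -3.8]
grip_width: 0.0544
grasp_force: 40.0
```

Request:
{"name": "play_rows", "arguments": {
  "steps": [
    [[0, 0, 0.0005, 0, 0, 0, 0.045], [0, 0, 0, 0, 0, 0, 0.045], [0, 0, 0, 0, 0, 0, 0.058], [0, 0, 0, 0, 0, 0, 0.065], [0, 0, 0, 0, 0, 0, 0.072], [0, 0, 0, 0, 0, 0, 0.08], [0, 0, -0.02, 0, 0, 0, 0.08], [0, 0, -0.03, 0, 0, 0, 0.08], [0, 0, -0.05, 0, 0, 0, 0.08], [0, 0, -0.05, 0, 0, 0, 0.08], [0, 0, 0, 0, 0, 0, 0.08], [0, 0, 0, 0, 0, 0, 0.08]]
  ]
}}

```text
time_s: 28.7
tool_pos: [0.466, -0.1076, 0.1952]
tool_rot: [179.9, 0.1, 78.8]
force: [-1.0, -0.2, 0.1]
grip_width: 0.0801
grasp_force: 0.0
```

```bash
python3 near.py w13 round_weight:0.036 long_board:0.024; python3 plan.py .65 .148 .2 78 10
```

```text
[ 0.4649 -0.1073  0.1937] [-1.7998e+02  4.0000e-02  7.8810e+01] cam [ 0.481 -0.032  0.358]
round_weight 0.79 [236. 159. 310. 234.] xy [ 0.4659 -0.1076] yaw 16.0 iou 0.979
long_board 0.7 [239. 141. 309. 294.] xy [ 0.4581 -0.1468] yaw -11.2 iou 0.544
from [ 0.4641 -0.1069  0.1926] [-1.7985e+02 -4.0000e-02  7.8830e+01] F [-0.5 -0.8  0.4] w 0.0801 t 28.85
[0.0285, 0.0135, -0.001, 0.0, 0.0, 0.002]
[0.0285, 0.013, -0.0005, 0.0, 0.0, 0.002]
[0.0285, 0.013, -0.001, 0.0, 0.0, 0.002]
[0.0285, 0.013, -0.0005, 0.0, 0.0, 0.002]
[0.029, 0.013, -0.001, 0.0, 0.0, 0.002]
[0.029, 0.013, -0.0005, 0.0, 0.0, 0.0]
[0.029, 0.013, -0.001, 0.0, 0.0, 0.002]
[0.0285, 0.013, -0.0005, 0.0, 0.0, 0.0]
[0.029, 0.013, -0.001, -0.002, 0.0, 0.002]
[0.0285, 0.013, -0.0005, 0.0, 0.0, 0.0]
```

Request:
{"name": "play_rows", "arguments": {
  "steps": [
    [[0.022, 0.011, -0.001, 0, 0, 0.002, 0.07], [0.031, 0.0155, -0.001, 0, 0, 0.001, 0.07], [0.031, 0.0155, -0.001, 0, 0, 0.002, 0.07], [0.031, 0.0155, -0.001, 0, 0, 0.001, 0.07], [0.031, 0.0155, -0.001, 0, 0, 0.002, 0.07], [0.031, 0.0155, -0.001, 0, 0, 0.001, 0.07], [0.031, 0.0155, -0.001, 0, 0, 0.002, 0.07], [0.031, 0.0155, -0.001, 0, 0, 0.001, 0.07], [0.029, 0.0145, 0, 0, 0, 0.001, 0.07], [0.022, 0.0115, 0, 0, 0, 0, 0.07], [0, 0, 0, 0, 0, 0, 0.07], [0, 0, 0, 0, 0, 0, 0.07]]
  ]
}}

```text
time_s: 30.05
tool_pos: [0.6649, 0.1484, 0.1998]
tool_rot: [-179.8, 0.1, 78.2]
force: [-0.3, -0.9, -0.2]
grip_width: 0.0702
grasp_force: 0.0
```

```bash
python3 near.py w14 tall_weight; python3 plan.py .6705 .181 .1 78 5
```

```text
[0.6651 0.1472 0.2004] [-1.7985e+02  9.0000e-02  7.8100e+01] cam [0.682 0.223 0.363]
tall_weight 0.64 [249. 129. 298. 179.] xy [0.6701 0.1815] yaw 2.6 iou 0.973
from [0.6653 0.1465 0.2009] [-1.799e+02  9.000e-02  7.804e+01] F [-0.2  1.2  0.1] w 0.0699 t 30.15
[0.007, -0.0005, 0.02, 0.0, 0.0, 0.0]
[0.007, -0.0005, 0.02, 0.0, 0.0, 0.0]
[0.007, -0.0005, 0.0205, 0.0, 0.0, 0.0]
[0.007, 0.0, 0.02, 0.0, 0.0, 0.0]
[0.007, -0.0005, 0.0205, -0.002, 0.002, 0.0]
```

Request:
{"name": "play_rows", "arguments": {
  "steps": [
    [[0.007, -0.0005, 0.02, 0, 0, 0, 0.07], [0.007, -0.0005, 0.02, 0, 0, 0, 0.07], [0.007, -0.0005, 0.02, 0, 0, 0, 0.07], [0.007, -0.0005, 0.02, 0, 0, 0, 0.07], [0.007, 0, 0.02, 0, 0, 0, 0.07], [0, 0, 0.02, 0, 0, 0, 0.07], [0, 0, 0.02, 0, 0, 0, 0.07], [0, 0, 0.02, 0, 0, 0, 0.07], [0, 0, 0.015, 0, 0, 0, 0.07], [0, 0, 0.01, 0, 0, 0, 0.07], [0, 0, 0, 0, 0, 0, 0.07], [0, 0, 0, 0, 0, 0, 0.05]]
  ]
}}

```text
time_s: 31.35
tool_pos: [0.6716, 0.1827, 0.0176]
tool_rot: [180.0, -0.0, 78.1]
force: [-0.4, 0.1, 0.1]
grip_width: 0.0669
grasp_force: 0.0
```

Request:
{"name": "play_rows", "arguments": {
  "steps": [
    [[0, 0, 0, 0, 0, 0, 0.025], [0, 0, 0, 0, 0, 0, 0.025], [0, 0, 0, 0, 0, 0, 0.025], [0, 0, 0, 0, 0, 0, 0.025], [0, 0, 0, 0, 0, 0, 0.025], [0, 0, 0, 0, 0, 0, 0.025]]
  ],
  "force": 40
}}

```text
time_s: 31.95
tool_pos: [0.6707, 0.1827, 0.0174]
tool_rot: [-180.0, 0.0, 78.1]
force: [-2.3, -0.4, 3.3]
grip_width: 0.0336
grasp_force: 40.0
```

Request:
{"name": "play_rows", "arguments": {
  "steps": [
    [[0, 0, -0.02, 0, 0, 0, 0.025], [0, 0, -0.03, 0, 0, 0, 0.025], [0, 0, -0.04, 0, 0, 0, 0.025], [0, 0, -0.04, 0, 0, 0, 0.025], [0, 0, -0.03, 0, 0, 0, 0.025], [0, 0, -0.01, 0, 0, 0, 0.025], [0, 0, 0, 0, 0, 0, 0.025]]
  ]
}}

```text
time_s: 32.65
tool_pos: [0.6719, 0.1827, 0.1887]
tool_rot: [179.9, -0.1, 78.1]
force: [0.3, 1.3, -4.9]
grip_width: 0.0331
grasp_force: 40.0
```

```bash
python3 near.py w15 tall_weight:0.17; python3 plan.py .4504 -.1862 .18 78.8 12
```

```text
[0.671  0.1821 0.1864] [-1.7999e+02  5.0000e-02  7.8080e+01] cam [0.688 0.258 0.352]
tall_weight 0.86 [229. 228. 326. 363.] xy [0.6721 0.1805] yaw 6.8 iou 0.671
from [0.6704 0.1817 0.1851] [-1.7987e+02  1.1000e-01  7.8080e+01] F [-0.3 -0.  -5.1] w 0.0331 t 32.75
[-0.034, -0.0115, 0.0005, 0.0, 0.0, -0.002]
[-0.0335, -0.0115, 0.0005, 0.0, 0.0, 0.0]
[-0.034, -0.0115, 0.0005, 0.0, 0.0, -0.002]
[-0.0335, -0.012, 0.0005, 0.0, 0.0, 0.0]
[-0.0335, -0.012, 0.0005, 0.0, 0.0, -0.002]
[-0.0335, -0.012, 0.0005, 0.0, 0.0, 0.0]
[-0.034, -0.012, 0.0005, 0.0, 0.0, -0.002]
[-0.0335, -0.012, 0.0005, 0.0, 0.0, 0.0]
[-0.034, -0.0115, 0.0005, 0.0, 0.0, -0.002]
[-0.0335, -0.012, 0.0005, 0.0, 0.0, 0.0]
[-0.034, -0.012, 0.0005, -0.002, 0.0, -0.002]
[-0.0335, -0.0115, 0.0005, 0.0, 0.002, 0.0]
```

Request:
{"name": "play_rows", "arguments": {
  "steps": [
    [[-0.024, -0.009, 0, 0, 0, -0.001, 0.025], [-0.036, -0.0125, 0, 0, 0, -0.001, 0.025], [-0.037, -0.0125, 0.001, 0, 0, -0.001, 0.025], [-0.037, -0.013, 0, 0, 0, -0.001, 0.025], [-0.037, -0.013, 0.001, 0, 0, -0.001, 0.025], [-0.037, -0.013, 0, 0, 0, -0.001, 0.025], [-0.037, -0.013, 0.001, 0, 0, -0.001, 0.025], [-0.037, -0.013, 0, 0, 0, -0.001, 0.025], [-0.036, -0.0125, 0.001, 0, 0, -0.001, 0.025], [-0.034, -0.012, 0, 0, 0, -0.001, 0.025], [-0.029, -0.01, 0, 0, 0, -0.001, 0.025], [-0.022, -0.008, 0, 0, 0, -0.001, 0.025]]
  ]
}}

```text
time_s: 33.95
tool_pos: [0.4484, -0.1859, 0.1811]
tool_rot: [-179.8, -0.0, 78.6]
force: [0.7, -0.1, -4.6]
grip_width: 0.0332
grasp_force: 40.0
```

Request:
{"name": "play_rows", "arguments": {
  "steps": [
    [[0, 0, 0, 0, 0, 0, 0.025], [0, 0, 0, 0, 0, 0, 0.025], [0, 0, 0, 0, 0, 0, 0.025]]
  ]
}}

```text
time_s: 34.25
tool_pos: [0.4513, -0.1825, 0.1822]
tool_rot: [-179.9, -0.1, 78.9]
force: [0.0, 1.0, -4.7]
grip_width: 0.0329
grasp_force: 40.0
```

```bash
python3 plan.py .4506 -.185 .065 78.8 9
```

```text
from [ 0.4513 -0.1825  0.1822] [-1.7993e+02 -7.0000e-02  7.8860e+01] F [ 0.   1.  -4.7] w 0.0329 t 34.25
[-0.0005, 0.0, 0.013, 0.0, 0.0, 0.0]
[-0.0005, 0.0, 0.013, 0.0, 0.0, 0.0]
[-0.0005, 0.0, 0.013, 0.0, 0.0, 0.0]
[0.0, 0.0, 0.013, 0.0, 0.0, 0.0]
[-0.0005, 0.0, 0.013, 0.0, 0.0, 0.0]
[0.0, 0.0, 0.013, 0.0, 0.0, 0.0]
[-0.0005, 0.0, 0.013, 0.0, 0.0, 0.0]
[0.0, 0.0, 0.013, 0.0, 0.0, 0.0]
[-0.0005, 0.0, 0.013, -0.002, -0.002, 0.0]
```

Request:
{"name": "play_rows", "arguments": {
  "steps": [
    [[-0.0005, 0, 0.013, 0, 0, 0, 0.025], [-0.0005, 0, 0.016, 0, 0, 0, 0.025], [-0.0005, 0, 0.017, 0, 0, 0, 0.025], [0, 0, 0.017, 0, 0, 0, 0.025], [-0.0005, 0, 0.016, 0, 0, 0, 0.025], [0, 0, 0.015, 0, 0, 0, 0.025], [-0.0005, 0, 0.012, 0, 0, 0, 0.025], [0, 0, 0.007, 0, 0, 0, 0.025], [0, 0, 0.004, 0, 0, 0, 0.025], [0, 0, 0, 0, 0, 0, 0.025], [0, 0, 0, 0, 0, 0, 0.025]]
  ]
}}

```text
time_s: 35.35
tool_pos: [0.4515, -0.1865, 0.0666]
tool_rot: [179.9, 0.0, 78.8]
force: [0.1, 0.0, -5.3]
grip_width: 0.0329
grasp_force: 40.0
```

```bash
python3 plan.py .4506 -.185 .0535 78.8 3
```

```text
from [ 0.4515 -0.1865  0.0666] [1.7994e+02 3.0000e-02 7.8770e+01] F [ 0.1  0.  -5.3] w 0.0329 t 35.35
[0.0005, -0.0005, 0.0045, 0.0, 0.0, 0.0]
[0.0005, -0.0005, 0.0045, 0.0, 0.0, 0.0]
[0.0005, 0.0, 0.004, 0.0, 0.0, 0.0]
```

Request:
{"name": "play_rows", "arguments": {
  "steps": [
    [[0.0005, -0.0005, 0.004, 0, 0, 0, 0.025], [0.0005, -0.0005, 0.003, 0, 0, 0, 0.025], [0.0005, 0, 0.002, 0, 0, 0, 0.025], [0, 0, 0.0015, 0, 0, 0, 0.025], [0, 0, 0.001, 0, 0, 0, 0.025], [0, 0, 0.001, 0, 0, 0, 0.025], [0, 0, 0, 0, 0, 0, 0.025], [0, 0, 0, 0, 0, 0, 0.025], [0, 0, 0, 0, 0, 0, 0.025]]
  ]
}}

```text
time_s: 36.25
tool_pos: [0.4504, -0.1847, 0.0537]
tool_rot: [180.0, 0.0, 78.8]
force: [-0.1, 0.5, -3.5]
grip_width: 0.0331
grasp_force: 40.0
```

Request:
{"name": "play_rows", "arguments": {
  "steps": [
    [[0, 0, 0.0005, 0, 0, 0, 0.025], [0, 0, 0, 0, 0, 0, 0.025], [0, 0, 0, 0, 0, 0, 0.025]]
  ]
}}

```text
time_s: 36.55
tool_pos: [0.4505, -0.1847, 0.0534]
tool_rot: [180.0, 0.0, 78.8]
force: [0.5, 0.1, -0.5]
grip_width: 0.0328
grasp_force: 40.0
```

Resting on the board; release and retreat.

Request:
{"name": "play_rows", "arguments": {
  "steps": [
    [[0, 0, 0, 0, 0, 0, 0.036], [0, 0, 0, 0, 0, 0, 0.044], [0, 0, 0, 0, 0, 0, 0.055], [0, 0, 0, 0, 0, 0, 0.065], [0, 0, -0.02, 0, 0, 0, 0.07], [0, 0, -0.03, 0, 0, 0, 0.07], [0, 0, -0.05, 0, 0, 0, 0.07], [0, 0, -0.05, 0, 0, 0, 0.07], [0, 0, 0, 0, 0, 0, 0.07], [0, 0, 0, 0, 0, 0, 0.07]]
  ]
}}

```text
time_s: 37.55
tool_pos: [0.451, -0.1852, 0.2042]
tool_rot: [179.9, 0.1, 78.7]
force: [-1.1, 0.2, -0.4]
grip_width: 0.0698
grasp_force: 0.0
```

```bash
python3 near.py w16 tall_weight:0.036 round_weight:0.036 square_weight; python3 plan.py .644 -.184 .2 105 10
```

```text
[ 0.4499 -0.1847  0.2028] [-1.7998e+02  5.0000e-02  7.8760e+01] cam [ 0.466 -0.11   0.367]
tall_weight 0.71 [250. 172. 299. 230.] xy [ 0.4507 -0.1861] yaw 0.9 iou 0.959
round_weight 0.92 [236.  60. 308. 136.] xy [ 0.4657 -0.1079] yaw 7.5 iou 0.975
square_weight 0.89 [454.  70. 533. 141.] xy [ 0.6558 -0.1499] yaw 13.9 iou 0.934
from [ 0.4493 -0.1841  0.2016] [-1.7985e+02 -8.0000e-02  7.8790e+01] F [0.2 0.3 0.1] w 0.0699 t 37.75
[0.004, 0.019, 0.0, 0.0, 0.0, -0.046]
[0.003, 0.0195, 0.0, 0.0, 0.0, -0.046]
[0.002, 0.0195, 0.0, 0.0, 0.0, -0.046]
[0.001, 0.0195, 0.0, 0.0, 0.0, -0.046]
[0.0, 0.0195, 0.0, 0.0, 0.0, -0.046]
[-0.0005, 0.0195, 0.0, 0.0, 0.0, -0.046]
[-0.0015, 0.0195, 0.0005, 0.0, 0.0, -0.046]
[-0.0025, 0.019, 0.0, 0.0, 0.0, -0.046]
[-0.0035, 0.019, 0.0005, 0.0, -0.002, -0.044]
[-0.004, 0.019, 0.0, -0.002, 0.0, -0.046]
```

Request:
{"name": "play_rows", "arguments": {
  "steps": [
    [[0.004, 0.019, 0, 0, 0, -0.046, 0.07], [0.003, 0.0215, 0, 0, 0, -0.046, 0.07], [0.002, 0.022, 0, 0, 0, -0.046, 0.07], [0.001, 0.0225, 0, 0, 0, -0.046, 0.07], [0, 0.0225, 0, 0, 0, -0.046, 0.07], [-0.001, 0.0225, 0, 0, 0, -0.046, 0.07], [-0.002, 0.0225, 0, 0, 0, -0.046, 0.07], [-0.003, 0.022, 0, 0, 0, -0.046, 0.07], [-0.004, 0.021, 0, 0, 0, -0.046, 0.07], [-0.004, 0.019, 0, 0, 0, -0.046, 0.07], [0, 0, 0, 0, 0, 0, 0.07], [0, 0, 0, 0, 0, 0, 0.07]]
  ]
}}

```text
time_s: 38.95
tool_pos: [0.6659, -0.1855, 0.2013]
tool_rot: [-179.9, -0.1, 105.1]
force: [-0.6, -0.4, 0.4]
grip_width: 0.0699
grasp_force: 0.0
```

```bash
python3 near.py w17 square_weight; python3 plan.py .656 -.15 .1 104.5 5
```

```text
[ 0.6657 -0.1858  0.2019] [-1.7988e+02 -7.0000e-02  1.0512e+02] cam [ 0.647 -0.112  0.365]
square_weight 0.76 [248. 122. 301. 178.] xy [ 0.6554 -0.1504] yaw -74.0 iou 0.953
from [ 0.6657 -0.1862  0.2024] [-1.7991e+02 -2.0000e-02  1.0510e+02] F [-0.5 -0.1 -1.2] w 0.0704 t 39.05
[0.0075, 0.0, 0.0205, 0.0, 0.0, 0.002]
[0.0075, 0.0, 0.0205, 0.0, 0.0, 0.002]
[0.0075, 0.0, 0.0205, 0.0, 0.0, 0.002]
[0.0075, 0.0, 0.0205, 0.0, 0.0, 0.002]
[0.0075, 0.0, 0.0205, -0.002, 0.0, 0.002]
```

Request:
{"name": "play_rows", "arguments": {
  "steps": [
    [[0.0075, 0, 0.02, 0, 0, 0, 0.07], [0.0075, 0, 0.02, 0, 0, 0, 0.07], [0.0075, 0, 0.02, 0, 0, 0, 0.07], [0.0075, 0, 0.02, 0, 0, 0, 0.07], [0.007, 0, 0.02, 0, 0, 0, 0.07], [0, 0, 0.02, 0, 0, 0, 0.07], [0, 0, 0.02, 0, 0, 0, 0.07], [0, 0, 0.02, 0, 0, 0, 0.07], [0, 0, 0.018, 0, 0, 0, 0.07], [0, 0, 0.012, 0, 0, 0, 0.07], [0, 0, 0, 0, 0, 0, 0.07], [0, 0, 0, 0, 0, 0, 0.055]]
  ]
}}

```text
time_s: 40.25
tool_pos: [0.6573, -0.1504, 0.0133]
tool_rot: [180.0, -0.0, 105.1]
force: [1.4, 0.1, 0.1]
grip_width: 0.0666
grasp_force: 0.0
```

Request:
{"name": "play_rows", "arguments": {
  "steps": [
    [[0, 0, 0, 0, 0, 0, 0.035], [0, 0, 0, 0, 0, 0, 0.035], [0, 0, 0, 0, 0, 0, 0.035], [0, 0, 0, 0, 0, 0, 0.035], [0, 0, 0, 0, 0, 0, 0.035], [0, 0, 0, 0, 0, 0, 0.035]]
  ],
  "force": 40
}}

```text
time_s: 40.85
tool_pos: [0.6562, -0.151, 0.0137]
tool_rot: [-179.9, 0.0, 105.1]
force: [-4.5, -0.3, 5.8]
grip_width: 0.044
grasp_force: 39.9
```

Request:
{"name": "play_rows", "arguments": {
  "steps": [
    [[0, 0, -0.02, 0, 0, 0, 0.035], [0, 0, -0.03, 0, 0, 0, 0.035], [0, 0, -0.04, 0, 0, 0, 0.035], [0, 0, -0.04, 0, 0, 0, 0.035], [0, 0, -0.03, 0, 0, 0, 0.035], [0, 0, -0.01, 0, 0, 0, 0.035], [0, 0, 0, 0, 0, 0, 0.035]]
  ]
}}

```text
time_s: 41.55
tool_pos: [0.6577, -0.1503, 0.1843]
tool_rot: [179.9, 0.1, 105.1]
force: [0.0, 0.3, -6.3]
grip_width: 0.0434
grasp_force: 39.9
```

```bash
python3 near.py w18 square_weight:0.17; python3 plan.py .468 .16 .18 88.3 11
```

```text
[ 0.6566 -0.1505  0.1822] [-179.96    0.    105.14] cam [ 0.638 -0.076  0.347]
square_weight 0.75 [219. 212. 330. 346.] xy [ 0.6581 -0.1498] yaw -74.4 iou 0.702
from [ 0.6559 -0.1507  0.181 ] [-1.7984e+02 -5.0000e-02  1.0513e+02] F [-0.  -0.1 -7. ] w 0.0435 t 41.65
[0.0315, -0.009, 0.0, 0.0, 0.0, 0.026]
[0.0315, -0.01, 0.0, 0.0, 0.0, 0.026]
[0.031, -0.011, 0.0, 0.0, 0.0, 0.026]
[0.031, -0.0115, 0.0, 0.0, 0.0, 0.026]
[0.0305, -0.0125, 0.0, 0.0, 0.0, 0.028]
[0.0305, -0.013, 0.0005, 0.0, 0.0, 0.026]
[0.03, -0.014, 0.0, 0.0, 0.0, 0.028]
[0.0295, -0.015, 0.0005, 0.0, 0.0, 0.026]
[0.029, -0.0155, 0.0, 0.0, 0.0, 0.028]
[0.029, -0.0165, 0.0005, -0.002, 0.0, 0.026]
[0.028, -0.017, 0.0, 0.0, 0.0, 0.028]
```

Request:
{"name": "play_rows", "arguments": {
  "steps": [
    [[0.02, -0.006, 0, 0, 0, 0.024, 0.035], [0.032, -0.01, 0, 0, 0, 0.026, 0.035], [0.034, -0.012, 0, 0, 0, 0.026, 0.035], [0.034, -0.0125, 0, 0, 0, 0.028, 0.035], [0.034, -0.0135, 0, 0, 0, 0.028, 0.035], [0.034, -0.0145, 0, 0, 0, 0.028, 0.035], [0.033, -0.015, 0, 0, 0, 0.028, 0.035], [0.032, -0.016, 0, 0, 0, 0.028, 0.035], [0.03, -0.016, 0, 0, 0, 0.028, 0.035], [0.027, -0.0155, 0, 0, 0, 0.026, 0.035], [0.021, -0.0125, 0, 0, 0, 0.024, 0.035], [0, 0, 0, 0, 0, 0, 0.035]]
  ]
}}

```text
time_s: 42.85
tool_pos: [0.467, 0.1637, 0.1814]
tool_rot: [-179.8, 0.0, 88.7]
force: [0.4, -0.2, -6.8]
grip_width: 0.0437
grasp_force: 39.9
```

Request:
{"name": "play_rows", "arguments": {
  "steps": [
    [[0, 0, 0, 0, 0, 0, 0.035], [0, 0, 0, 0, 0, 0, 0.035], [0, 0, 0, 0, 0, 0, 0.035]]
  ]
}}

```text
time_s: 43.15
tool_pos: [0.471, 0.1585, 0.1824]
tool_rot: [-179.9, -0.0, 88.2]
force: [0.1, 0.2, -7.4]
grip_width: 0.0439
grasp_force: 39.9
```

```bash
python3 near.py w19 short_board:0.016; python3 plan.py .468 .1593 .06 88.3 9
```

```text
[0.4712 0.1588 0.1827] [-1.7995e+02 -1.0000e-02  8.8180e+01] cam [0.474 0.235 0.346]
short_board 0.89 [236. 130. 307. 219.] xy [0.4682 0.1614] yaw -2.0 iou 0.751
from [0.4711 0.1589 0.1828] [-1.7996e+02 -2.0000e-02  8.8200e+01] F [ 0.   0.3 -6.8] w 0.0435 t 43.25
[0.0, -0.0005, 0.0135, 0.0, 0.0, 0.0]
[0.0, -0.0005, 0.0135, 0.0, 0.0, 0.0]
[0.0, -0.0005, 0.0135, 0.0, 0.0, 0.0]
[0.0, -0.0005, 0.0135, 0.0, 0.0, 0.0]
[0.0, 0.0, 0.014, 0.0, 0.0, 0.0]
[0.0, -0.0005, 0.0135, 0.0, 0.0, 0.0]
[0.0, 0.0, 0.014, 0.0, 0.0, 0.0]
[0.0, -0.0005, 0.0135, 0.0, 0.0, 0.0]
[0.0, 0.0, 0.014, 0.0, 0.0, -0.002]
```

Request:
{"name": "play_rows", "arguments": {
  "steps": [
    [[0, -0.0005, 0.012, 0, 0, 0, 0.035], [0, -0.0005, 0.016, 0, 0, 0, 0.035], [0, -0.0005, 0.018, 0, 0, 0, 0.035], [0, -0.0005, 0.018, 0, 0, 0, 0.035], [0, -0.0005, 0.018, 0, 0, 0, 0.035], [0.0005, -0.0005, 0.017, 0, 0, 0, 0.035], [0.0005, 0, 0.014, 0, 0, 0, 0.035], [0, 0, 0.009, 0, 0, 0, 0.035], [0, 0, 0.004, 0, 0, 0, 0.035], [0, 0, 0, 0, 0, 0, 0.035], [0, 0, 0, 0, 0, 0, 0.035]]
  ]
}}

```text
time_s: 44.35
tool_pos: [0.4685, 0.1611, 0.0576]
tool_rot: [179.9, -0.0, 88.3]
force: [0.1, 0.2, -6.6]
grip_width: 0.0438
grasp_force: 39.9
```

```bash
python3 near.py w20; python3 plan.py .468 .16 .0417 88.3 3
```

```text
[0.4686 0.161  0.0578] [ 1.7992e+02 -1.0000e-02  8.8270e+01] cam [0.471 0.238 0.221]
from [0.4686 0.161  0.0578] [ 1.7992e+02 -1.0000e-02  8.8270e+01] F [ 0.1 -0.3 -7.3] w 0.0436 t 44.4
[-0.0005, 0.0, 0.0055, 0.0, 0.0, 0.0]
[-0.0005, -0.0005, 0.0055, 0.0, 0.0, 0.0]
[0.0, 0.0, 0.005, 0.002, 0.0, 0.0]
```

View pics/w20.png

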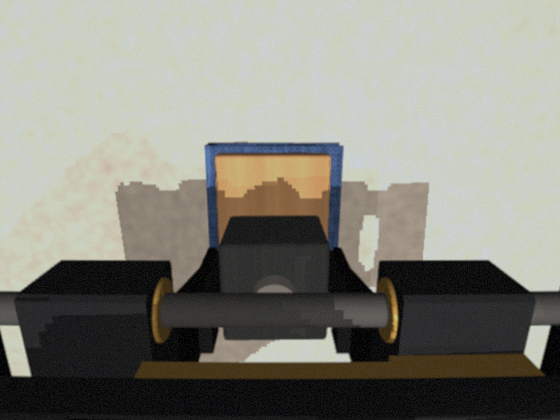

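Request:
{"name": "play_rows", "arguments": {
  "steps": [
    [[-0.0005, -0.0005, 0.005, 0, 0, 0, 0.035], [-0.0005, 0, 0.004, 0, 0, 0, 0.035], [0, 0, 0.003, 0, 0, 0, 0.035], [0, 0, 0.0015, 0, 0, 0, 0.035], [0, 0, 0.001, 0, 0, 0, 0.035], [0, 0, 0.001, 0, 0, 0, 0.035], [0, 0, 0, 0, 0, 0, 0.035], [0, 0, 0, 0, 0, 0, 0.035], [0, 0, 0, 0, 0, 0, 0.035]]
  ]
}}

```text
time_s: 45.3
tool_pos: [0.4676, 0.16, 0.0417]
tool_rot: [180.0, -0.0, 88.3]
force: [-0.2, 0.4, -5.7]
grip_width: 0.0435
grasp_force: 39.9
```

Request:
{"name": "play_rows", "arguments": {
  "steps": [
    [[0, 0, 0.0005, 0, 0, 0, 0.035], [0, 0, 0, 0, 0, 0, 0.035], [0, 0, 0, 0, 0, 0, 0.035]]
  ]
}}

```text
time_s: 45.6
tool_pos: [0.4676, 0.16, 0.0416]
tool_rot: [180.0, 0.0, 88.3]
force: [-2.8, -0.9, 4.3]
grip_width: 0.0439
grasp_force: 39.9
```

Resting on the board; release and retreat.

Request:
{"name": "play_rows", "arguments": {
  "steps": [
    [[0, 0, 0, 0, 0, 0, 0.046], [0, 0, 0, 0, 0, 0, 0.055], [0, 0, 0, 0, 0, 0, 0.065], [0, 0, 0, 0, 0, 0, 0.07], [0, 0, -0.02, 0, 0, 0, 0.07], [0, 0, -0.03, 0, 0, 0, 0.07], [-0.01, 0, -0.05, 0, 0, 0, 0.07], [-0.01, 0, -0.05, 0, 0, 0, 0.07], [-0.01, 0, -0.01, 0, 0, 0, 0.07], [0, 0, 0, 0, 0, 0, 0.07], [0, 0, 0, 0, 0, 0, 0.07]]
  ]
}}

```text
time_s: 46.7
tool_pos: [0.4663, 0.1298, 0.1985]
tool_rot: [-180.0, 0.1, 88.2]
force: [-0.7, 0.7, -0.6]
grip_width: 0.0702
grasp_force: 0.0
```

```bash
python3 near.py w21 square_weight:0.028 short_board:0.016; python3 - <<'E'
from h import *
R={c:read_camera(c) for c in("scene","side")}
for n,z in(("round_weight",.036),("tall_weight",.036),("square_weight",.028)):
    for c in R:
        ds=silhouettes(c,n)
        if ds:print(n,c,round(ds[0]["p"],2),np.round(fit(n,[(R[c],ds[0]["pixels"].astype(np.float32))],z=z)[0][:2],4))
w=cv2.imread("pics/w21.png")
b=cv2.resize(R["side"]["frame"][110:320,200:400,::-1],(400,420))
cv2.imwrite("pics/end.png",np.hstack([w[:,100:500],b]))
E
```

```text
[0.4658 0.1302 0.198 ] [-1.7991e+02  1.0000e-02  8.8280e+01] cam [0.469 0.207 0.362]
square_weight 0.8 [246. 130. 306. 190.] xy [0.4682 0.1612] yaw -2.0 iou 0.962
short_board none
round_weight side 0.4 [ 0.4427 -0.1747]
tall_weight scene 0.65 [ 0.4509 -0.1877]
tall_weight side 0.79 [ 0.4529 -0.1886]
square_weight scene 0.82 [0.4699 0.1601]
square_weight side 0.78 [0.4694 0.1617]
```

View pics/end.png

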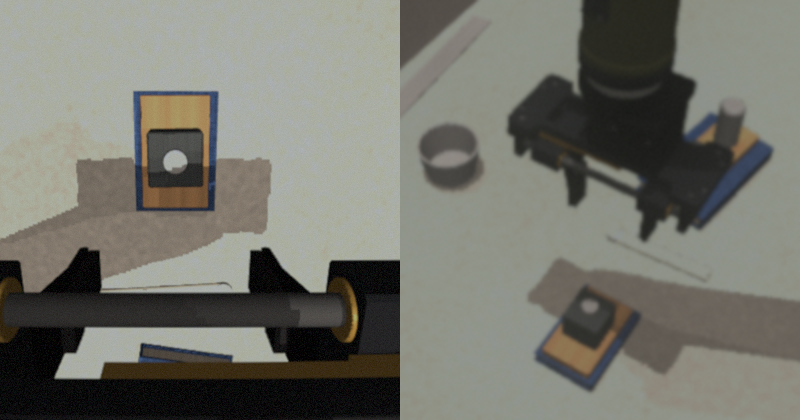

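The picture shows the square weight centred on the short board, which is centred on its book (left view, weight at about 147–203, 128–188). The tall weight stands on the long board. The arm hides the round weight here, but it measured in place earlier. Handing in.

```bash
python3 -c "
from cell import *
print(sign_off())"
```

```text
the job is handed in; nothing more can be done
None
```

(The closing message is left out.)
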